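# Change the tea lights and empty the spent cups

### The arm

A 6-joint arm with a two-finger parallel gripper is mounted at the origin on the work surface. World frame = base frame: x ahead of the robot, y to its left, z up, the work surface at z = 0. Lengths are in m, angles in rad, forces in N, time in s.
With the tool pointing down it reaches from about 0.325 to 0.85 m from the base axis. Payload 4.4 kg.
Tool frame: the origin (TCP) lies midway between the tips of the shut fingers; the grasp point (between the pads) lies manip.grasp_offset behind it (manip.grasp_offset is the distance from the TCP to the grasp point, in m); z points along the fingers, y is the line along which they close (so a half turn about z gives the same grasp; the last joint's range is limited). The gripper opens to 94 mm and grips with 3 to 60 N. Pads are 16 mm wide; open, the fingers measure 119 mm over their backs; the gripper's body (75 mm by 177 mm) begins 78 mm behind the grasp point.
Start: joints at [1, 0.207, 1.542, -0, 1.393, -0.15], TCP at [0.235, 0.525, 0.167] pointing down, gripper open.
Joint ranges: [-2.73, 2.73], [-0.86, 2.22], [0.23, 2.46], [-1.11, 4.25], [0.08, 2.63], [-2.82, 2.82]. Speed limits (rad/s): [2.79, 2.79, 3.14, 3.14, 3.14, 3.14].

### API

Orientations are given as a rotation vector (axis times angle).
In Python, from station import manip gives the robot as it stands.
- The arm moves only by the tool servo_tool, never from a script. Its argument "steps" is a list that holds one entry, the list of rows, each a list of 7 numbers: the opening, from -1 (shut) to 1 (fully open), then the shift along the tool's x, y, z in m, then the turn, a rotation vector about the tool's x, y, z in degrees. A call has 1 to 5 rows; each row shifts and turns the commanded pose from where the row before left it, along the tool's axes as they then stand; what a row does not reach is not made up. A row lasts 1/8 s, in which the tool goes at most 62.5 mm and 10.7 degrees, less where a joint would pass 70% of its speed; a pose out of reach is approached as far as the arm can. A call with a gripper value outside its range is refused whole. The fingers move at their own pace and stop on an object; "squeeze" is the grip in N (left out, the last holds). Time passes only in rows, so rows that do not move let the fingers close. It gives the time, the measured TCP pose, the force, the opening and the grip force at its end, in the units of the state.
- manip.state(): the state, without advancing time (a new reading comes with each control period).
- manip.read_camera(name): name is "scene" or "side" or "wrist"; returns (picture, depth): 384x512x3 uint8, red, green, blue; 384x512 float32, m along the optical axis (not along the pixel's ray), 0 where there is no reading.
- manip.get_calibration(name): a dict with "camera_matrix" (3x3 intrinsics, pixels), "extrinsics" (4x4, takes a point from world to camera coordinates); the wrist camera has in their place "mount" (4x4, takes a point from camera to tool coordinates, whose origin is the TCP and whose axes are the flange's). Camera axes: x right, y up, looking along -z (the intrinsics and any distortion apply to the point x, -y, -z); pixel columns grow to the right and rows downward; lengths in m; the calibration is good to about 2 mm. A picture is of the moment at which its call begins: read the wrist's pose just before it. get_calibration takes no time and is no camera call.
- manip.hand_in(): hands the job in; it is judged then, once.
The state is a dict: "t": time; "joint_pos": joint angles; "joint_vel": joint speeds; "joint_efforts": joint torques, N m; "eef_pos": TCP position; "ee_rot": TCP orientation; "wrist_force": force on the tool from outside, world axes, zero at the start; "wrist_torque": the same for the moment, N m; "gripper_width": finger opening in m; "grasp_force": force on a finger pad.
Only numpy, scipy, OpenCV 4.12 (cv2) and the standard library are available. Lean on these libraries where they do the work, as an engineer would, in place of code of your own. Each camera call takes 0.05 s, during which the arm holds its last target. There are 200 camera calls.

### The job

Change the tea lights in the wooden tray: lift out every empty, burnt-out cup and gather them all in the pan of the collecting box, then lift the pan by its handle to about 60 degrees, keep it there for a couple of seconds so that they all slide into the box, and bring it back down fully level. Fill every empty pocket of the tray with one of the fresh candles standing on the table, upright and fully down; leave the good candles already in the tray, and the mug, remote control and books, where they are.

Things in the scene. Friction and masses are not known exactly. Their poses are not given: they have to be found in the camera images.
- tray: Light wooden candle tray, 250 mm (its x) by 170 mm (its y), 14 mm thick, fixed on the table. Origin: centre of its underside; z up. Six round pockets, 54 mm across and 8 mm deep with a small chamfer (pocket floor 6 mm above the table), 3 along x by 2 along y, 80 mm apart.
- tray_hole0 (a point): Centre of pocket 0 of the tray at the level of the tray's top face (14 mm above the table), at x -80, y 40 mm in the tray's frame. May hold a spent cup, a good candle, or nothing.
- tray_hole1 (a point): Centre of pocket 1 of the tray at the level of the tray's top face (14 mm above the table), at x 0, y 40 mm in the tray's frame. May hold a spent cup, a good candle, or nothing.
- tray_hole2 (a point): Centre of pocket 2 of the tray at the level of the tray's top face (14 mm above the table), at x 80, y 40 mm in the tray's frame. May hold a spent cup, a good candle, or nothing.
- tray_hole3 (a point): Centre of pocket 3 of the tray at the level of the tray's top face (14 mm above the table), at x -80, y -40 mm in the tray's frame. May hold a spent cup, a good candle, or nothing.
- tray_hole4 (a point): Centre of pocket 4 of the tray at the level of the tray's top face (14 mm above the table), at x 0, y -40 mm in the tray's frame. May hold a spent cup, a good candle, or nothing.
- tray_hole5 (a point): Centre of pocket 5 of the tray at the level of the tray's top face (14 mm above the table), at x 80, y -40 mm in the tray's frame. May hold a spent cup, a good candle, or nothing.
- box: Collecting box fixed on the table, 270 mm (its x) by 216 mm (its y). Origin: centre of its underside; x points away from the handle side, z up. Grey walls 85 mm high; over its far (+x) half a clear roof, top 155 mm above the table, closed by clear walls at the sides and far end and open towards the pan; over its near half lies the pan. Inside is one hollow space with its floor 6 mm above the table.
- pan (a joint): Tilt of the pan, rad: 0 level (as it starts), growing as the handle side is lifted, to 1.45 at its stop. The hinge runs along the box's y at the pan's far edge, in the middle of the box (x 0, z 90 mm in the box's frame). Stiff with friction: it stays where it is left; lifting takes about 4 N at the handle, lowering about 1 N downwards. Loose things in it slide off its far, open edge into the box from about 35 degrees.
- pan_mid (a point): Centre of the pan's inner floor, 94 mm above the table when level; its axes are the pan's and tilt with it (x towards the hinge, y along the hinge, z out of the floor). Aluminium pan, inside 133 mm (x) by 196 mm (y), walls 32 mm high above the floor on the handle side and both ends, no wall at the hinge side.
- pan_handle (a point): Middle of the pan's handle: round steel bar 10 mm thick and 110 mm long, parallel to the hinge, 45 mm outside the pan's near wall, carried by two thin arms 45 mm either side of its middle. It lies 182 mm from the hinge line on the near side and 24 mm above it when level (114 mm above the table). It can turn in a pinch from above.
- spent0: Spent tea light: empty, open aluminium cup, 44 mm across and 28 mm high, about 20 g, standing in a pocket of the tray at the start. Origin: centre of its underside; z up out of the cup. May be absent (1 to 3 are present).
- spent1: Spent tea light: empty, open aluminium cup, 44 mm across and 28 mm high, about 20 g, standing in a pocket of the tray at the start. Origin: centre of its underside; z up out of the cup. May be absent (1 to 3 are present).
- spent2: Spent tea light: empty, open aluminium cup, 44 mm across and 28 mm high, about 20 g, standing in a pocket of the tray at the start. Origin: centre of its underside; z up out of the cup. May be absent (1 to 3 are present).
- lit0: Good candle: aluminium cup full of white wax with a short wick, 44 mm across and 28 mm high, about 35 g, standing in a pocket of the tray, to stay there. Origin: centre of its underside; z up. May be absent (2 or 3 are present).
- lit1: Good candle: aluminium cup full of white wax with a short wick, 44 mm across and 28 mm high, about 35 g, standing in a pocket of the tray, to stay there. Origin: centre of its underside; z up. May be absent (2 or 3 are present).
- lit2: Good candle: aluminium cup full of white wax with a short wick, 44 mm across and 28 mm high, about 35 g, standing in a pocket of the tray, to stay there. Origin: centre of its underside; z up. May be absent (2 or 3 are present).
- fresh0: Fresh candle, a spare: looks like the good ones, 44 mm across and 28 mm high, about 35 g, standing on the table between tray and box at the start. Origin: centre of its underside; z up.
- fresh1: Fresh candle, a spare: looks like the good ones, 44 mm across and 28 mm high, about 35 g, standing on the table between tray and box at the start. Origin: centre of its underside; z up.
- fresh2: Fresh candle, a spare: looks like the good ones, 44 mm across and 28 mm high, about 35 g, standing on the table between tray and box at the start. Origin: centre of its underside; z up.
- fresh3: Fresh candle, a spare: looks like the good ones, 44 mm across and 28 mm high, about 35 g, standing on the table between tray and box at the start. Origin: centre of its underside; z up.
- mug: Blue mug, 80 mm across and 90 mm high, standing on the table; bystander. Origin: centre of its underside.
- remote: Black remote control, 165 by 46 by 18 mm, lying beyond the work; bystander. Origin: centre of its underside; x along it.
- books: Two books lying stacked, 130 by 190 mm, 42 mm high; bystander. Origin: centre of the underside; z up.
Things that resemble listed ones, but are neither listed nor needed, are in the scene too. What is shaped like the lit1 but orange or pink is not meant.

How it is judged:
By the outcome, as a careful person would: the job done as asked, in the order asked, and still so for the second after the job is handed in, with the robot touching nothing.
Of spent0, spent1, spent2 only 1 to 3 are there at a start; the rules pass over those that are not, and their reading is None.
Of lit0, lit1, lit2 only 2 to 3 are there at a start; the rules pass over those that are not, and their reading is None.
At some moment in a run one of fresh0, fresh1, fresh2, fresh3 may be knocked a few centimetres aside while the robot is not near it.
Once in a run the grip may slacken for a moment while it holds something.
It also fails if it takes over 210 s, if anything falls off the work surface, if the arm or the gripper's body presses on something with over 40 N, if the wrist force passes 120 N, or if a joint passes its speed limit or range.

## Working session

There is one attempt and no reset: what is moved stays moved. The work goes in short steps, Python scripts to look and compute and a tool call to move; the robot and the scene stay as the last step left them, time stands still between calls to the robot, and variables do not carry over. Pictures are saved under pics/ and viewed, at most 14 in all, crops included, and the job is handed in when it is done.

Besides the shell and the picture viewer there is one more tool, called after "Emit:" as name(argument=value, ...), one argument or row to a line, values as JSON. servo_tool: Moves the arm, as the interface text tells. Its arguments: {"type":"object","properties":{"steps":{"type":"array"},"squeeze":{"type":"number"}},"required":["steps"]}

```bash
mkdir -p pics; ls; cat > h.py <<'E'
import numpy as np, cv2
from station import manip
from scipy.spatial.transform import Rotation as R
def cam(n):
    s=manip.state(); p,d=manip.read_camera(n); c=manip.get_calibration(n)
    K=np.array(c["camera_matrix"])
    if n=="wrist":
        T=np.eye(4);T[:3,:3]=R.from_rotvec(s["ee_rot"]).as_matrix();T[:3,3]=s["eef_pos"]
        X=T@np.array(c["mount"])
    else: X=np.linalg.inv(np.array(c["extrinsics"]))
    return p,d,K,X
def ray(K,X,u,v):
    a=np.array([(u-K[0,2])/K[0,0],-(v-K[1,2])/K[1,1],-1.]); return X[:3,3],X[:3,:3]@a
def onz(K,X,u,v,z):
    o,r=ray(K,X,u,v); return o+r*(z-o[2])/r[2]
def cloud(d,K,X):
    v,u=np.indices(d.shape); a=np.stack([(u-K[0,2])/K[0,0]*d,-(v-K[1,2])/K[1,1]*d,-d],-1)
    return a@X[:3,:3].T+X[:3,3]
def save(n,p): cv2.imwrite("pics/"+n+".png",p[:,:,::-1])
E
python3 - <<'E'
from h import *
s=manip.state();print({k:np.round(v,3) for k,v in s.items()},manip.grasp_offset)
for n in("scene","side"):
    p,d,K,X=cam(n);save(n+"0",p);np.savez(n+"0.npz",p=p,d=d,K=K,X=X);print(n,np.round(X,2),np.round(K,1),{k for k in manip.get_calibration(n)})
    save(n+"0",cv2.resize(p,(800,600)))
print(manip.get_calibration("wrist"))
E
```

```text
pics
{'t': np.float64(0.0), 'joint_pos': array([ 0.999,  0.207,  1.543, -0.   ,  1.393, -0.15 ]), 'joint_vel': array([ 0.001,  0.001, -0.001,  0.003, -0.001, -0.   ]), 'joint_efforts': array([ 0.0000e+00, -3.7089e+01, -2.8141e+01,  7.0000e-02,  3.6000e-02,
       -0.0000e+00]), 'eef_pos': array([0.234, 0.524, 0.166]), 'ee_rot': array([-6.560e-01, -3.072e+00,  3.000e-03]), 'wrist_force': array([ 0.526, -0.221,  0.191]), 'wrist_torque': array([ 0.044, -0.041, -0.002]), 'grasp_force': np.float64(0.0), 'gripper_width': np.float64(0.094)} 0.0188
scene [[ 0.57 -0.55  0.61  1.32]
 [ 0.82  0.4  -0.41 -0.49]
 [-0.01  0.73  0.68  0.93]
 [ 0.    0.    0.    1.  ]] [[383.2   0.  251.5]
 [  0.  383.2 196.9]
 [  0.    0.    1. ]] {'camera_matrix', 'extrinsics'}
side [[ 0.92  0.23 -0.31  0.09]
 [-0.39  0.52 -0.76 -1.09]
 [-0.01  0.82  0.57  0.93]
 [ 0.    0.    0.    1.  ]] [[453.8   0.  256.2]
 [  0.  453.8 190.6]
 [  0.    0.    1. ]] {'camera_matrix', 'extrinsics'}
{'camera_matrix': array([[345.3971579 ,   0.        , 257.08357605],
       [  0.        , 345.3971579 , 190.52315089],
       [  0.        ,   0.        ,   1.        ]]), 'mount': array([[ 2.56754539e-04,  9.74132167e-01,  2.25978882e-01,
         6.46371923e-02],
       [ 9.99999572e-01, -4.93597504e-05, -9.23411545e-04,
         1.18538750e-03],
       [-8.88370628e-04,  2.25979022e-01, -9.74131763e-01,
        -2.16876393e-01],
       [ 0.00000000e+00,  0.00000000e+00,  0.00000000e+00,
         1.00000000e+00]])}
```

View pics/scene0.png

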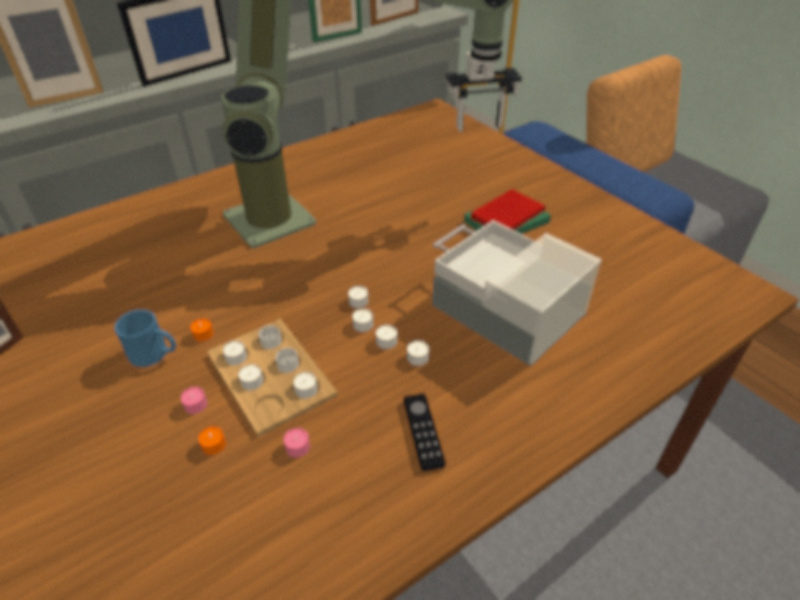

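View pics/side0.png

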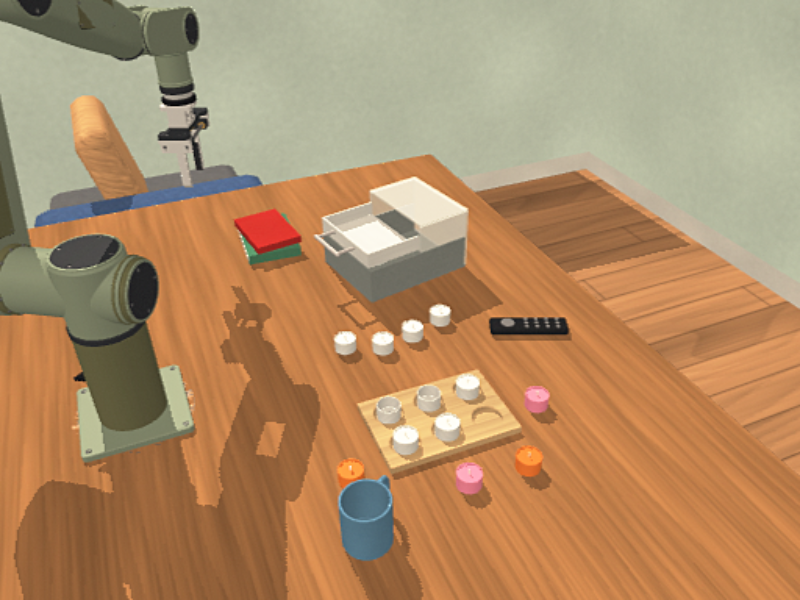

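The side picture shows spent cups (dark hollow) at (388,408) and (428,397). Good candles are at (467,387), (405,438) and (447,427), with an empty pocket at (487,412). The four white fresh ones are at (345,342), (382,342), (412,330) and (440,315). The orange and pink ones are decoys. In the scene view the spent cups are at (270,336) and (287,360).

```bash
python3 - <<'E'
from h import *
S={}
for n in("scene","side"):
    z=np.load(n+"0.npz");p,d,K,X=[z[k] for k in"pdKX"];S[n]=(p,d,K,X)
    C=cloud(d,K,X);hsv=cv2.cvtColor(p,cv2.COLOR_RGB2HSV)
    tab=(np.abs(C[...,2])<.01)&(d>0)&(np.abs(C[...,0]-.5)<.3)&(np.abs(C[...,1])<.4);print(n,"table z",np.median(C[tab][:,2]))
    m=((hsv[...,1]<60)&(hsv[...,2]>90)&(C[...,2]>.018)&(C[...,2]<.045)&(d>0)&(C[...,0]>.25)).astype(np.uint8)
    k,l,st,ce=cv2.connectedComponentsWithStats(m)
    for i in range(1,k):
        if 25<st[i,4]<1500:
            q=C[l==i]; zt=np.percentile(q[:,2],90); top=q[q[:,2]>zt-.006]
            c,r=cv2.minEnclosingCircle(top[:,:2].astype(np.float32))
            print(np.round(ce[i]/.64),st[i,4],"ztop",round(zt,3),"mean",np.round(top.mean(0),3),"circ",np.round(c,3),round(r,3))
    # tray wood
    m=((C[...,2]>.009)&(C[...,2]<.019)&(d>0)&(hsv[...,1]>40)&(hsv[...,0]<30)&(hsv[...,2]>130)).astype(np.uint8)
    k,l,st,ce=cv2.connectedComponentsWithStats(cv2.morphologyEx(m,cv2.MORPH_CLOSE,np.ones((3,3))))
    i=1+st[1:,4].argmax();q=C[(l==i)&(m>0)];print("tray",cv2.minAreaRect(q[:,:2].astype(np.float32)))
    # box high
    m=(C[...,2]>.1)&(C[...,2]<.17)&(d>0)&(C[...,0]>.3)&(C[...,1]>-.6)&(C[...,1]<.6)
    q=C[m]; print("box hi",len(q),cv2.minAreaRect(q[:,:2].astype(np.float32)),np.percentile(q[:,2],[1,50,99]))
    for lo,hi in((.15,.16),(.11,.135),(.088,.1),(.08,.09)):
        g=C[(d>0)&(C[...,2]>lo)&(C[...,2]<hi)&(C[...,0]>.3)&(abs(C[...,1])<.6)];print(lo,len(g),cv2.minAreaRect(g[:,:2].astype(np.float32)) if len(g)>5 else 0)
p=S["side"][0];a=cv2.resize(p[190:310,200:360],(800,600),interpolation=cv2.INTER_CUBIC);save("crop_side",a)
p=S["side"][0];a=cv2.resize(p[105:195,195:315],(800,600),interpolation=cv2.INTER_CUBIC);save("crop_box",a)
E
```

```text
scene table z 0.0011087017277857103
[777.  82.] 149 ztop 0.041 mean [0.34  1.879 0.039] circ [0.333 1.878] 0.081
[358. 294.] 86 ztop 0.029 mean [0.426 0.016 0.027] circ [0.424 0.016] 0.023
[555. 333.] 161 ztop 0.042 mean [0.779 0.278 0.04 ] circ [0.777 0.296] 0.1
[362. 317.] 91 ztop 0.028 mean [ 0.495 -0.018  0.026] circ [ 0.493 -0.017] 0.024
[269. 336.] 79 ztop 0.034 mean [ 0.437 -0.213  0.032] circ [ 0.428 -0.207] 0.023
[386. 334.] 108 ztop 0.029 mean [ 0.567 -0.003  0.026] circ [ 0.568 -0.002] 0.023
[234. 351.] 126 ztop 0.035 mean [ 0.43  -0.289  0.033] circ [ 0.429 -0.287] 0.023
[417. 350.] 118 ztop 0.029 mean [0.644 0.023 0.026] circ [0.642 0.025] 0.024
[286. 359.] 79 ztop 0.034 mean [ 0.519 -0.214  0.032] circ [ 0.509 -0.209] 0.022
[250. 375.] 143 ztop 0.035 mean [ 0.509 -0.29   0.032] circ [ 0.509 -0.288] 0.023
[304. 383.] 145 ztop 0.035 mean [ 0.59  -0.21   0.032] circ [ 0.589 -0.211] 0.022
[417. 407.] 40 ztop 0.023 mean [ 0.76  -0.063  0.021] circ [ 0.761 -0.063] 0.012
tray ((0.5069542527198792, -0.2480318695306778), (0.17110224068164825, 0.25541943311691284), 89.25217437744
[... 1640 characters left out ...]
0.24920088052749634), (0.17660975456237793, 0.2526317536830902), 88.64275360107422)
box hi 2181 ((0.620487630367279, 0.2717532217502594), (0.3264923095703125, 0.22526226937770844), 11.444796562194824) [0.10069328 0.14496384 0.1573162 ]
0.15 1018 ((0.710754930973053, 0.29193687438964844), (0.14233286678791046, 0.22139400243759155), 11.124114036560059)
0.11 716 ((0.6193082332611084, 0.27079445123672485), (0.32328715920448303, 0.22539667785167694), 11.793957710266113)
0.088 944 ((0.5579649806022644, -0.05976727604866028), (0.9361379146575928, 0.3308848440647125), 75.68273162841797)
0.08 332 ((0.4526841342449188, -0.00845944881439209), (0.9354082942008972, 0.3217722177505493), 54.87334060668945)
```

View pics/crop_side.png

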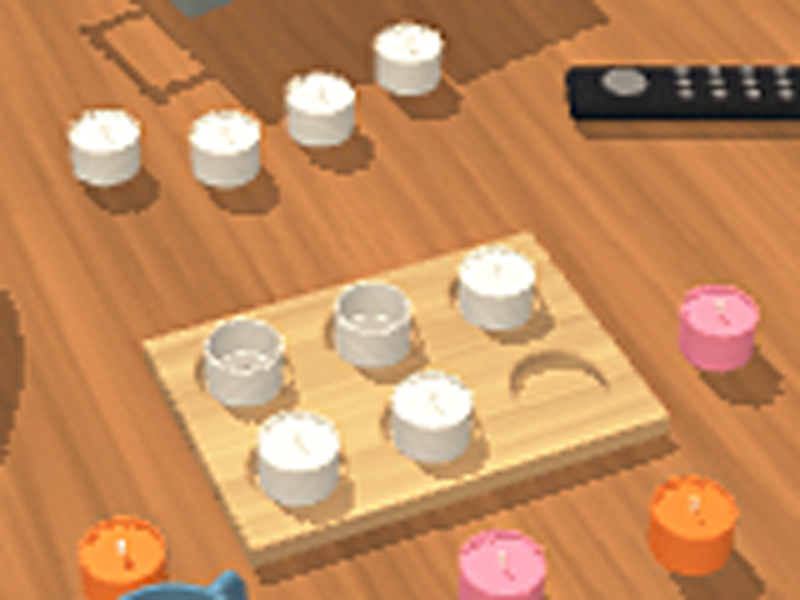

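View pics/crop_box.png

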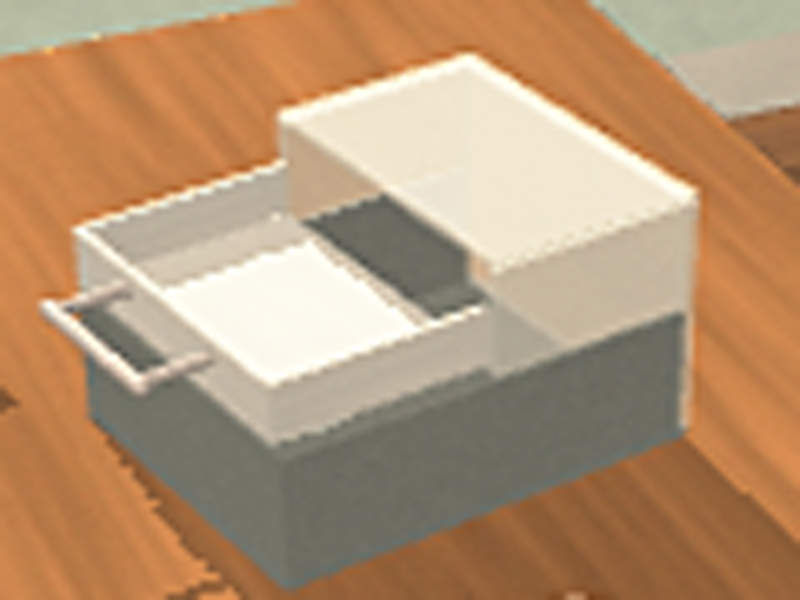

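The crop confirms two hollow cups at (244,362) and (372,325) in the crop, and an empty pocket at (558,380). The box crop shows the level pan, with its handle at crop (95,345). Both views agree:

| Item | x | y |
|---|---|---|
| Spent A | .429 | -.209 |
| Spent B | .509 | -.2105 |
| Empty pocket F | .5875 | -.290 |
| Handle | .466 | .242 |
| pan_mid | .577 | .264 |

The box is yawed 11.4°. I'll turn the tool first so that tool x is world y and tool y is world x.

Emit:
servo_tool(
  steps=[
    [[0.32,0,0,0,0,0,9.4],[0.32,0,0,0,0,0,9.4],[0.32,0,0,0,0,0,9.4],[0.32,0,0,0,0,0,9.4],[0.32,0,0,0,0,0,9.4]],
  ],
  squeeze=25,
)

```text
t: 0.72
eef_pos: [0.2346, 0.5244, 0.1666]
ee_rot: [1.834, 2.551, -0.002]
wrist_force: [-0.3, 0.2, -0.5]
gripper_width: 0.0622
grasp_force: 0.0
```

Emit:
servo_tool(
  steps=[
    [[0.32,0,0,0,0,0,9.4],[0.32,0,0,0,0,0,9.5],[0.32,-0.06,0.016,0,0,0,0],[0.32,-0.06,0.016,0,0,0,0],[0.32,-0.06,0.016,0,0,0,0]],
  ],
)

```text
t: 1.35
eef_pos: [0.2827, 0.3429, 0.1668]
ee_rot: [2.22, 2.222, -0.001]
wrist_force: [0.8, -0.6, 0.4]
gripper_width: 0.0622
grasp_force: 0.0
```

Emit:
servo_tool(
  steps=[
    [[0.32,-0.06,0.016,0,0,0,0],[0.32,-0.06,0.016,0,0,0,0],[0.32,-0.06,0.016,0,0,0,0],[0.32,-0.06,0.016,0,0,0,0],[0.32,-0.06,0.016,0,0,0,0]],
  ],
)

```text
t: 1.98
eef_pos: [0.3628, 0.043, 0.1673]
ee_rot: [2.221, 2.221, 0.001]
wrist_force: [1.3, -0.4, -0.6]
gripper_width: 0.062
grasp_force: 0.0
```

Emit:
servo_tool(
  steps=[
    [[0.32,-0.051,0.0132,0,0,0,0],[0.32,-0.051,0.0132,0,0,0,0],[0.32,-0.05,0.0132,0,0,0,0],[0.32,-0.05,0.0132,0,0,0,0],[0.32,-0.05,0.0132,0,0,0,0]],
  ],
)

```text
t: 2.6
eef_pos: [0.4287, -0.2088, 0.1669]
ee_rot: [-2.222, -2.22, -0.0]
wrist_force: [0.8, 1.1, 0.1]
gripper_width: 0.0617
grasp_force: 0.0
```

```bash
cat >> h.py <<'E'
def cups(n,zlo=.02,zhi=.045,smax=60,name=None):
    p,d,K,X=cam(n)
    if name: save(name,cv2.resize(p,(800,600)))
    C=cloud(d,K,X);hsv=cv2.cvtColor(p,cv2.COLOR_RGB2HSV)
    m=((hsv[...,1]<smax)&(hsv[...,2]>90)&(C[...,2]>zlo)&(C[...,2]<zhi)&(d>0)&(C[...,0]>.25)&(C[...,0]<.8)&(abs(C[...,1])<.5)).astype(np.uint8)
    k,l,st,ce=cv2.connectedComponentsWithStats(m)
    for i in range(1,k):
        if st[i,4]>40:
            q=C[l==i]; zt=np.percentile(q[:,2],90); top=q[q[:,2]>zt-.006]
            c,r=cv2.minEnclosingCircle(top[:,:2].astype(np.float32))
            if .018<r<.035: print(np.round(ce[i]/.64),"z",round(zt,3),"mean",np.round(top.mean(0)[:2],4),"circ",np.round(c,4),round(r,3))
E
python3 -c "
from h import *
print(manip.state()['eef_pos']);cups('wrist',name='w1')"
```

```text
[ 0.42866174 -0.20875269  0.1669266 ]
[399. 273.] z 0.034 mean [ 0.4267 -0.2055] circ [ 0.4295 -0.2042] 0.022
[521. 271.] z 0.034 mean [ 0.5073 -0.2058] circ [ 0.5089 -0.2054] 0.022
[640. 271.] z 0.032 mean [ 0.5888 -0.2067] circ [ 0.5892 -0.2068] 0.022
[400. 380.] z 0.032 mean [ 0.4283 -0.2845] circ [ 0.4283 -0.2843] 0.022
```

View pics/w1.png

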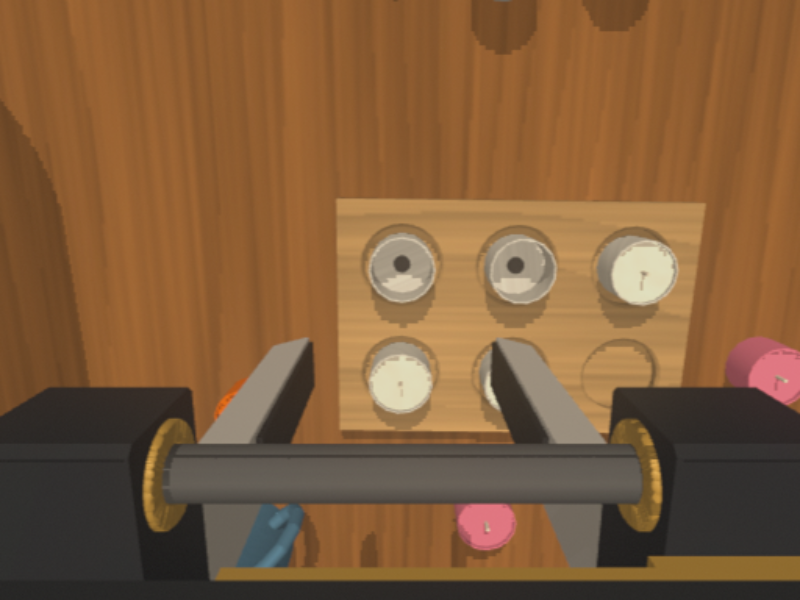

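The wrist view shows spent A at (402,268) and spent B at (518,268), hollow with a dark spot. The empty pocket is at (618,375). Everything agrees to within 4 mm, so I'll descend on A.

Emit:
servo_tool(
  steps=[
    [[0.32,0.001,0.0005,0.055,0,0,0],[0.32,0,0,0.055,0,0,0],[0.32,0,0,0.038,0,0,0],[-0.5,0,0,0,0,0,0],[-0.5,0,0,0,0,0,0]],
  ],
)

```text
t: 3.28
eef_pos: [0.4303, -0.2068, 0.0206]
ee_rot: [2.22, 2.22, 0.0]
wrist_force: [-0.1, -0.4, 1.6]
gripper_width: 0.0453
grasp_force: 0.0
```

Emit:
servo_tool(
  steps=[
    [[-0.5,0,0,0,0,0,0],[-0.5,0,0,0,0,0,0],[-0.5,0,0,-0.03,0,0,0],[-0.5,0,0,-0.05,0,0,0],[-0.5,0,0,-0.06,0,0,0]],
  ],
)

```text
t: 3.9
eef_pos: [0.4286, -0.2057, 0.1607]
ee_rot: [-2.221, -2.22, 0.0]
wrist_force: [0.5, -0.6, 0.4]
gripper_width: 0.0234
grasp_force: 0.0
```

```bash
python3 -c "
from h import *
print(manip.state()['gripper_width']);cups('wrist',name='w2');cups('side')"
```

```text
0.023442467946008873
[400. 279.] z 0.034 mean [ 0.4273 -0.2058] circ [ 0.4295 -0.2044] 0.022
[523. 277.] z 0.034 mean [ 0.5078 -0.2057] circ [ 0.5091 -0.2057] 0.022
[644. 277.] z 0.032 mean [ 0.5888 -0.2069] circ [ 0.5891 -0.2063] 0.022
[400. 388.] z 0.032 mean [ 0.4285 -0.2846] circ [ 0.4287 -0.2843] 0.022
[515. 374.] z 0.032 mean [ 0.5077 -0.2741] circ [ 0.5087 -0.279 ] 0.02
[454. 258.] z 0.043 mean [0.7625 0.1925] circ [0.7646 0.1931] 0.025
[440. 311.] z 0.027 mean [0.6451 0.0229] circ [0.6445 0.024 ] 0.025
[413. 327.] z 0.027 mean [ 0.5672 -0.0055] circ [ 0.5673 -0.0027] 0.025
[345. 339.] z 0.028 mean [0.4245 0.0152] circ [0.4248 0.0149] 0.023
[382. 339.] z 0.027 mean [ 0.4936 -0.0182] circ [ 0.4952 -0.0171] 0.024
[467. 384.] z 0.033 mean [ 0.5888 -0.2105] circ [ 0.5877 -0.2106] 0.024
[428. 395.] z 0.032 mean [ 0.5082 -0.2109] circ [ 0.5088 -0.2105] 0.025
[388. 407.] z 0.033 mean [ 0.4274 -0.2103] circ [ 0.4282 -0.2091] 0.024
[447. 424.] z 0.033 mean [ 0.5075 -0.2892] circ [ 0.5107 -0.2911] 0.025
[405. 436.] z 0.034 mean [ 0.4279 -0.2882] circ [ 0.4275 -0.2889] 0.024
```

View pics/w2.png

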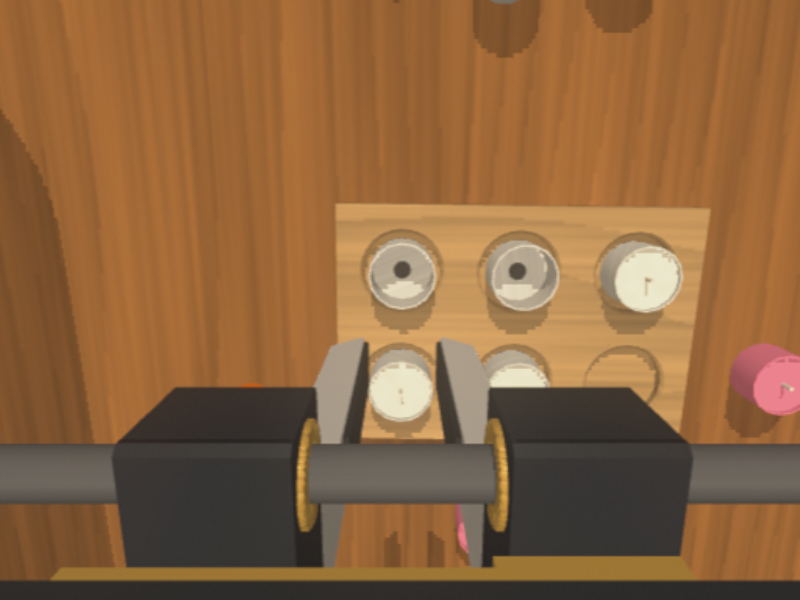

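The cup was not held and is still in its place at (402,272): I lifted before any grip had built up. I'll retry slightly deeper at y -.209, close fully, and check the force before lifting.

Emit:
servo_tool(
  steps=[
    [[0.32,-0.003,0.0005,0.055,0,0,0],[0.32,0,0,0.055,0,0,0],[0.32,0,0,0.034,0,0,0],[0.32,0,0,0,0,0,0],[-1,0,0,0,0,0,0]],
  ],
)

```text
t: 4.62
eef_pos: [0.4309, -0.21, 0.0168]
ee_rot: [2.22, 2.22, 0.001]
wrist_force: [-0.0, -0.6, 0.8]
gripper_width: 0.0551
grasp_force: 0.0
```

Emit:
servo_tool(
  steps=[
    [[-1,0,0,0,0,0,0],[-1,0,0,0,0,0,0],[-1,0,0,0,0,0,0],[-1,0,0,0,0,0,0]],
  ],
  squeeze=25,
)

```text
t: 5.12
eef_pos: [0.4299, -0.2093, 0.0157]
ee_rot: [2.221, 2.221, 0.0]
wrist_force: [0.1, 0.1, -0.3]
gripper_width: 0.0154
grasp_force: 0.0
```

```bash
python3 -c "
from h import *
s=manip.state();print(s['gripper_width'],s['grasp_force'],s['eef_pos'],s['joint_pos'])
p,d,K,X=cam('side');q,_,_,_=cam('scene')
a=cv2.resize(p[170:310,190:370],(400,300),interpolation=2);b=cv2.resize(q[150:290,110:290],(400,300),interpolation=2)
w=cv2.resize(cam('wrist')[0],(400,300))
save('s3',np.vstack([np.hstack([a,b]),np.hstack([w,w*0])]))"
```

```text
0.01536428298675607 0.0 [ 0.42993443 -0.20929705  0.01565073] [-6.34311322e-01  1.91623694e-01  1.90925489e+00  1.34811029e-05
  1.04013138e+00 -6.34169950e-01]
```

View pics/s3.png

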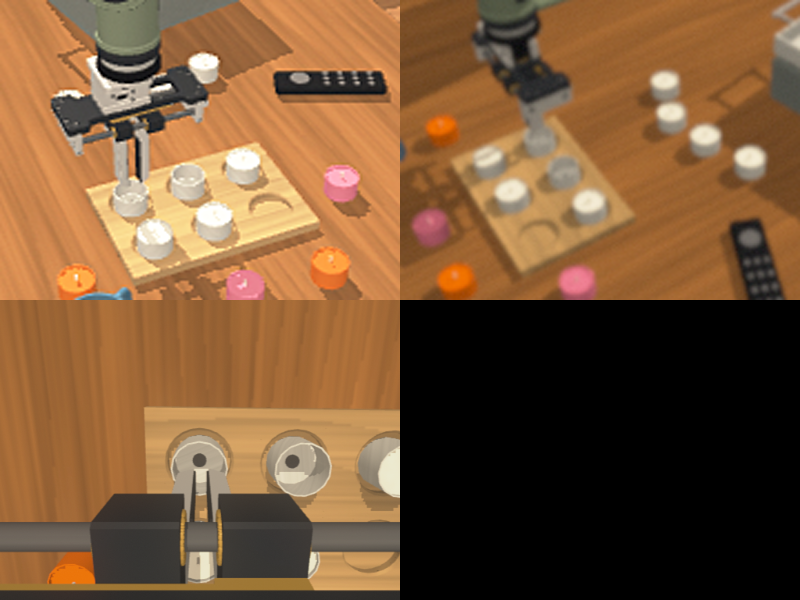

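```bash
python3 -c "
from h import *
for n in('side','scene'):
    p,d,K,X=cam(n);C=cloud(d,K,X)
    m=(d>0)&(abs(C[...,0]-.429)<.035)&(abs(C[...,1]+.209)<.045)&(C[...,2]>.02)&(C[...,2]<.14)
    q=C[m]
    for z in np.arange(.02,.14,.01):
        g=q[(q[:,2]>=z)&(q[:,2]<z+.01)]
        if len(g): print(n,round(z,3),len(g),np.round(g[:,:2].min(0),3),np.round(g[:,:2].max(0),3))
"
```

```text
side 0.02 68 [ 0.408 -0.231] [ 0.45  -0.182]
side 0.03 32 [ 0.408 -0.232] [ 0.45  -0.185]
side 0.05 12 [ 0.423 -0.224] [ 0.439 -0.211]
side 0.06 25 [ 0.417 -0.226] [ 0.442 -0.208]
side 0.07 30 [ 0.416 -0.225] [ 0.443 -0.208]
side 0.08 30 [ 0.416 -0.225] [ 0.442 -0.207]
side 0.09 32 [ 0.416 -0.222] [ 0.442 -0.201]
side 0.1 33 [ 0.416 -0.223] [ 0.442 -0.201]
side 0.11 33 [ 0.416 -0.224] [ 0.443 -0.202]
side 0.12 32 [ 0.416 -0.224] [ 0.444 -0.206]
side 0.13 10 [ 0.416 -0.224] [ 0.441 -0.217]
scene 0.02 54 [ 0.405 -0.228] [ 0.451 -0.186]
scene 0.03 33 [ 0.408 -0.229] [ 0.451 -0.186]
scene 0.05 1 [ 0.433 -0.22 ] [ 0.433 -0.22 ]
scene 0.06 14 [ 0.421 -0.22 ] [ 0.444 -0.203]
scene 0.07 14 [ 0.42  -0.221] [ 0.445 -0.203]
scene 0.08 13 [ 0.421 -0.22 ] [ 0.443 -0.201]
scene 0.09 1 [ 0.414 -0.219] [ 0.414 -0.219]
scene 0.1 1 [ 0.421 -0.22 ] [ 0.421 -0.22 ]
```

```bash
python3 -c "
from h import *
cups('wrist')
p,d,K,X=cam('wrist');c=np.array(manip.get_calibration('wrist')['mount']);C=cloud(d,K,c);W=cloud(d,K,X)
print('tray/table z',np.median(W[40:80,20:120,2]))
m=(d>0)&(abs(C[...,0])<.03)&(abs(C[...,1])<.05)&(C[...,2]>-.12)
q=C[m]
for z in np.arange(-.12,.02,.01):
    g=q[(q[:,2]>=z)&(q[:,2]<z+.01)]
    if len(g): print(round(z,3),len(g),np.round(g[:,:2].min(0),3),np.round(g[:,:2].max(0),3))
"
```

```text
[393. 314.] z 0.034 mean [ 0.4272 -0.1962] circ [ 0.4294 -0.2045] 0.022
[605. 338.] z 0.034 mean [ 0.51   -0.2062] circ [ 0.5095 -0.2056] 0.022
[773. 337.] z 0.033 mean [ 0.5772 -0.2073] circ [ 0.5852 -0.207 ] 0.021
tray/table z -0.00043528686424826324
-0.11 75 [ 0.008 -0.001] [0.011 0.003]
-0.1 141 [ 0.009 -0.001] [0.011 0.004]
-0.09 208 [ 0.008 -0.011] [0.011 0.014]
-0.08 494 [-0.007 -0.011] [0.011 0.014]
-0.07 433 [-0.002 -0.011] [0.011 0.014]
-0.06 330 [ 0.009 -0.011] [0.011 0.013]
-0.05 224 [ 0.009 -0.011] [0.011 0.013]
-0.04 24 [ 0.009 -0.004] [0.011 0.006]
-0.03 1 [-0.008 -0.017] [-0.008 -0.017]
-0.02 586 [-0.01  -0.022] [0.026 0.021]
-0.01 312 [-0.019 -0.042] [0.027 0.045]
-0.0 8664 [-0.024 -0.046] [0.03 0.05]
0.01 541 [-0.03 -0.05] [0.03  0.027]
```

The fingertips end about 37 mm above the nominal TCP: the wrist camera gives tool z -0.037, and the side camera shows the tips at z ≈ .053. That explains closing with no contact. I'll treat the tip as eef z + .037 and shift +3 mm in y, then open and go down in small steps while watching the force.

Emit:
servo_tool(
  steps=[
    [[0.32,0.003,0,0,0,0,0],[0.32,0,0,0,0,0,0],[0.32,0,0,0,0,0,0],[0.32,0,0,0,0,0,0],[0.32,0,0,0,0,0,0]],
  ],
)

```text
t: 6.1
eef_pos: [0.4298, -0.2063, 0.0154]
ee_rot: [2.222, 2.221, -0.0]
wrist_force: [0.2, 0.0, -0.7]
gripper_width: 0.0468
grasp_force: 0.0
```

Emit:
servo_tool(
  steps=[
    [[0.32,0,0,0.012,0,0,0],[0.32,0,0,0.01,0,0,0],[0.32,0,0,0.006,0,0,0],[0.32,0,0,0.004,0,0,0]],
  ],
)

```text
t: 6.6
eef_pos: [0.4293, -0.2059, -0.0174]
ee_rot: [-2.221, -2.22, 0.0]
wrist_force: [0.5, -0.4, 1.0]
gripper_width: 0.0623
grasp_force: 0.0
```

```bash
cat >> h.py <<'E'
def tips():
    p,d,K,X=cam('wrist');c=np.array(manip.get_calibration('wrist')['mount']);C=cloud(d,K,c)
    q=C[(d>0)&(abs(C[...,0])<.03)&(abs(C[...,1])<.05)&(C[...,2]>-.07)&(C[...,2]<-.015)]
    print('finger y',np.round(np.percentile(q[:,1],[1,99]),4),'zmax tool',[round(np.percentile(q[s*q[:,1]>0][:,2],97),4) for s in(-1,1)])
E
python3 -c "
from h import *
tips();s=manip.state();print(s['gripper_width'],s['eef_pos'],s['wrist_force'])"
```

```text
finger y [-0.0446  0.0481] zmax tool [np.float64(-0.0223), np.float64(-0.0229)]
0.06195717839107748 [ 0.42918206 -0.20581237 -0.0176525 ] [ 0.16444832  0.56568122 -0.73470718]
```

The eef is at z -.018 with no contact, which confirms the offset. I'll go 2.5 mm lower and close.

Emit:
servo_tool(
  steps=[
    [[-1,0,0,0.0025,0,0,0],[-1,0,0,0,0,0,0],[-1,0,0,0,0,0,0],[-1,0,0,0,0,0,0],[-1,0,0,0,0,0,0]],
  ],
  squeeze=25,
)

```text
t: 7.28
eef_pos: [0.4299, -0.2063, -0.019]
ee_rot: [2.221, 2.221, 0.0]
wrist_force: [0.2, 0.6, -0.5]
gripper_width: 0.0433
grasp_force: 25.0
```

Emit:
servo_tool(
  steps=[
    [[-1,0,0,-0.03,0,0,0],[-1,0,0,-0.06,0,0,0],[-1,0,0,-0.06,0,0,0],[-1,0.061,0.022,0,0,0,0],[-1,0.061,0.022,0,0,0,0]],
  ],
)

```text
t: 7.9
eef_pos: [0.4736, -0.0884, 0.1325]
ee_rot: [2.223, 2.215, 0.003]
wrist_force: [0.6, 0.3, 0.3]
gripper_width: 0.0436
grasp_force: 25.0
```

Emit:
servo_tool(
  steps=[
    [[-1,0.061,0.022,0,0,0,0],[-1,0.061,0.022,0,0,0,0],[-1,0.061,0.022,0,0,0,0],[-1,0.061,0.022,0,0,0,0],[-1,0.061,0.022,0,0,0,0]],
  ],
)

```text
t: 8.52
eef_pos: [0.5787, 0.2074, 0.1308]
ee_rot: [2.221, 2.221, 0.0]
wrist_force: [0.7, -0.5, 0.6]
gripper_width: 0.0437
grasp_force: 25.0
```

```bash
python3 -c "
from h import *
s=manip.state();print(s['gripper_width'],s['grasp_force'],s['eef_pos'])
a,b=cam('side')[0],cam('scene')[0]
save('s4',np.hstack([cv2.resize(a[90:240,170:370],(400,300)),cv2.resize(b[100:250,230:430],(400,300))]))"
```

```text
0.0437374676939437 24.998744130134583 [0.57867882 0.20735844 0.13083696]
```

View pics/s4.png

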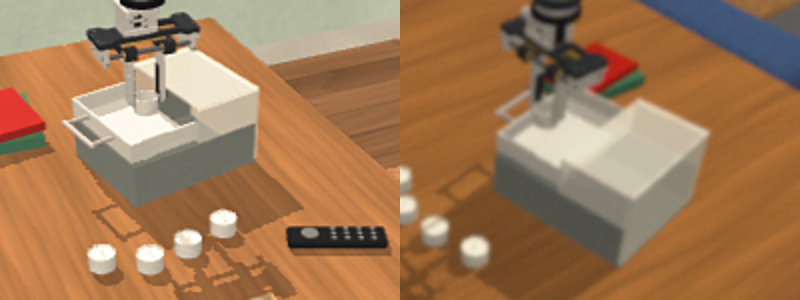

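The cup is held above the pan at (147,100) in the left half. I'll centre it, lower it and release.

Emit:
servo_tool(
  steps=[
    [[-1,0.0155,0.006,0.02,0,0,0],[-1,0,0,0.025,0,0,0],[-1,0,0,0.012,0,0,0],[-1,0,0,0,0,0,0]],
  ],
)

```text
t: 9.12
eef_pos: [0.5832, 0.2199, 0.0727]
ee_rot: [-2.221, -2.22, 0.004]
wrist_force: [-0.2, -0.7, -0.7]
gripper_width: 0.0434
grasp_force: 25.0
```

Emit:
servo_tool(
  steps=[
    [[-1,0,0,0.002,0,0,0],[0.25,0,0,0,0,0,0],[0.25,0,0,0,0,0,0],[0.25,0,0,-0.02,0,0,0],[0.25,0,0,-0.04,0,0,0]],
  ],
)

```text
t: 9.75
eef_pos: [0.5828, 0.2205, 0.1317]
ee_rot: [-2.22, -2.22, 0.005]
wrist_force: [1.8, -0.1, 0.5]
gripper_width: 0.0587
grasp_force: 0.0
```

Emit:
servo_tool(
  steps=[
    [[0.32,-0.061,-0.0105,0,0,0,0],[0.32,-0.061,-0.0105,0,0,0,0],[0.32,-0.061,-0.0105,0,0,0,0],[0.32,-0.061,-0.0105,0,0,0,0],[0.32,-0.061,-0.0105,0,0,0,0]],
  ],
)

```text
t: 10.38
eef_pos: [0.5322, -0.0863, 0.1341]
ee_rot: [2.219, 2.219, 0.002]
wrist_force: [1.2, -0.4, 0.4]
gripper_width: 0.0618
grasp_force: 0.0
```

Emit:
servo_tool(
  steps=[
    [[0.32,-0.061,-0.0105,0,0,0,0],[0.32,-0.061,-0.0105,0,0,0,0],[0.32,0,0,0.06,0,0,0],[0.32,0,0,0.02,0,0,0],[0.32,0,0,0,0,0,0]],
  ],
)

```text
t: 11.0
eef_pos: [0.5097, -0.2059, 0.0513]
ee_rot: [-2.22, -2.219, 0.001]
wrist_force: [1.1, 0.3, -0.0]
gripper_width: 0.0622
grasp_force: 0.0
```

```bash
python3 -c "
from h import *
s=manip.state();print(s['eef_pos'],s['gripper_width']);cups('wrist')
print('pan');cups('side',.1,.125)"
```

```text
[ 0.50966541 -0.20585139  0.0512882 ] 0.062184428492750556
[397. 326.] z 0.034 mean [ 0.5085 -0.2072] circ [ 0.5096 -0.2057] 0.022
[572. 322.] z 0.033 mean [ 0.5892 -0.207 ] circ [ 0.5893 -0.2065] 0.022
pan
```

Emit:
servo_tool(
  steps=[
    [[0.32,-0.001,0,0.045,0,0,0],[0.32,0,0,0.02,0,0,0],[0.32,0,0,0.006,0,0,0],[-1,0,0,0,0,0,0],[-1,0,0,0,0,0,0]],
  ],
)

```text
t: 11.72
eef_pos: [0.5123, -0.208, -0.0173]
ee_rot: [2.219, 2.219, 0.001]
wrist_force: [-1.2, -0.2, 0.1]
gripper_width: 0.0452
grasp_force: 0.1
```

Emit:
servo_tool(
  steps=[
    [[-1,0,0,0,0,0,0],[-1,0,0,0,0,0,0],[-1,0,0,0,0,0,0]],
  ],
)

```text
t: 12.1
eef_pos: [0.5122, -0.2079, -0.0174]
ee_rot: [2.219, 2.219, 0.001]
wrist_force: [0.9, 0.9, 6.3]
gripper_width: 0.0435
grasp_force: 25.0
```

Emit:
servo_tool(
  steps=[
    [[-1,0,0,-0.04,0,0,0],[-1,0,0,-0.06,0,0,0],[-1,0,0,-0.06,0,0,0],[-1,0.06,0.0064,0,0,0,0],[-1,0.06,0.0064,0,0,0,0]],
  ],
)

```text
t: 12.72
eef_pos: [0.5244, -0.0868, 0.1424]
ee_rot: [2.222, 2.216, 0.003]
wrist_force: [0.8, 0.7, -0.5]
gripper_width: 0.0434
grasp_force: 25.0
```

Emit:
servo_tool(
  steps=[
    [[-1,0.06,0.0064,0,0,0,0],[-1,0.06,0.0064,0,0,0,0],[-1,0.06,0.0064,0,0,0,0],[-1,0.06,0.0064,0,0,0,0],[-1,0.06,0.0064,0,0,0,0]],
  ],
)

```text
t: 13.35
eef_pos: [0.5554, 0.2147, 0.1409]
ee_rot: [2.221, 2.221, 0.0]
wrist_force: [1.1, 0.4, 0.1]
gripper_width: 0.043
grasp_force: 25.0
```

Emit:
servo_tool(
  steps=[
    [[-1,0.06,0.0064,0,0,0,0],[-1,0.038,0.0064,0,0,0,0],[-1,0,0,0,0,0,0]],
  ],
)

```text
t: 13.72
eef_pos: [0.5679, 0.3134, 0.1404]
ee_rot: [-2.217, -2.225, 0.0]
wrist_force: [0.1, -0.2, -0.2]
gripper_width: 0.0433
grasp_force: 25.0
```

```bash
python3 -c "
from h import *
s=manip.state();print(s['eef_pos'],s['gripper_width'],s['grasp_force'])
for n in('side','scene'):
  p,d,K,X=cam(n);C=cloud(d,K,X);e=np.array([.980,.198]);f=np.array([-.198,.980]);o=np.array([.6445,.2777])
  x=(C[...,:2]-o)@e;y=(C[...,:2]-o)@f
  m=(d>0)&(x>-.13)&(x<-.01)&(abs(y)<.09)&(C[...,2]>.1)&(C[...,2]<.124);print(n,m.sum(),np.round(np.percentile(np.c_[x[m],y[m],C[m][:,2]],[3,97],axis=0),3) if m.any() else '')
"
```

```text
[0.56785828 0.31342593 0.14038787] 0.04334681059547135 25.000044107437134
side 114 [[-0.092 -0.069  0.101]
 [-0.047 -0.023  0.122]]
scene 137 [[-0.092 -0.068  0.101]
 [-0.05  -0.023  0.123]]
```

Emit:
servo_tool(
  steps=[
    [[-1,0,0,0.04,0,0,0],[-1,0,0,0.022,0,0,0],[-1,0,0,0.005,0,0,0],[-1,0,0,0,0,0,0],[0.25,0,0,0,0,0,0]],
  ],
)

```text
t: 14.45
eef_pos: [0.5697, 0.3108, 0.0757]
ee_rot: [2.222, 2.22, 0.004]
wrist_force: [0.1, 0.9, 0.1]
gripper_width: 0.0502
grasp_force: 0.0
```

Emit:
servo_tool(
  steps=[
    [[0.25,0,0,0,0,0,0],[0.25,0,0,-0.02,0,0,0],[0.25,0,0,-0.05,0,0,0],[0.25,0,0,-0.05,0,0,0],[0.25,-0.02,-0.04,0,0,0,0]],
  ],
)

```text
t: 15.08
eef_pos: [0.5344, 0.2931, 0.2026]
ee_rot: [2.217, 2.217, 0.023]
wrist_force: [0.3, -0.3, 0.3]
gripper_width: 0.0588
grasp_force: 0.0
```

Emit:
servo_tool(
  steps=[
    [[-0.06,-0.024,-0.034,0,0,0,0],[-0.06,-0.024,-0.034,0,0,0,0],[-0.06,0,0,0,0,0,-5.7],[-0.06,0,0,0,0,0,-5.7],[-0.06,0,0,0,0,0,0]],
  ],
)

```text
t: 15.7
eef_pos: [0.461, 0.2431, 0.1957]
ee_rot: [1.99, 2.429, 0.004]
wrist_force: [-0.8, -0.3, 0.3]
gripper_width: 0.0445
grasp_force: 0.0
```

```bash
python3 -c "
from h import *
s=manip.state();print(s['eef_pos'],s['ee_rot'],s['gripper_width'])
e=np.array([.980,.198]);f=np.array([-.198,.980]);o=np.array([.6445,.2777])
for n in('side','scene','wrist'):
  p,d,K,X=cam(n);C=cloud(d,K,X)
  x=(C[...,:2]-o)@e;y=(C[...,:2]-o)@f
  for nm,m in(('bar',(x>-.2)&(x<-.165)&(abs(y)<.04)&(C[...,2]>.095)&(C[...,2]<.13)),('cups',(x>-.13)&(x<-.01)&(abs(y)<.09)&(C[...,2]>.11)&(C[...,2]<.124)),('wall',(x>-.155)&(x<-.12)&(abs(y)<.03)&(C[...,2]>.118)&(C[...,2]<.135))):
    m&=d>0
    if m.sum()>5: print(n,nm,m.sum(),np.round(np.percentile(np.c_[x[m],y[m],C[m][:,2]],[3,50,97],axis=0),3).tolist())
tips()
"
```

```text
[0.46096005 0.24313711 0.19574478] [1.99026868 2.42870782 0.0037842 ] 0.04449394657363823
side bar 44 [[-0.188, -0.036, 0.111], [-0.184, -0.001, 0.116], [-0.178, 0.039, 0.12]]
side cups 136 [[-0.09, -0.068, 0.11], [-0.068, -0.022, 0.116], [-0.047, 0.066, 0.123]]
side wall 20 [[-0.139, -0.02, 0.119], [-0.136, 0.001, 0.123], [-0.132, 0.026, 0.127]]
scene bar 47 [[-0.188, -0.036, 0.115], [-0.182, 0.0, 0.118], [-0.178, 0.037, 0.121]]
scene cups 158 [[-0.091, -0.066, 0.11], [-0.068, -0.022, 0.118], [-0.048, 0.068, 0.123]]
scene wall 34 [[-0.14, -0.029, 0.119], [-0.136, -0.002, 0.124], [-0.133, 0.029, 0.129]]
wrist bar 1102 [[-0.186, -0.039, 0.114], [-0.18, -0.001, 0.118], [-0.169, 0.037, 0.119]]
wrist cups 1322 [[-0.089, -0.05, 0.111], [-0.064, 0.034, 0.118], [-0.045, 0.069, 0.122]]
wrist wall 381 [[-0.136, -0.022, 0.119], [-0.134, 0.004, 0.125], [-0.132, 0.028, 0.127]]
finger y [-0.032   0.0348] zmax tool [np.float64(-0.0396), np.float64(-0.0392)]
```

Both cups are upright in the pan, and the bar is at local x -.183, z .115. I'll descend onto it.

Emit:
servo_tool(
  steps=[
    [[-0.06,0,0.003,0.05,0,0,0],[-0.06,0,0,0.05,0,0,0],[-0.06,0,0,0.03,0,0,0],[-0.06,0,0,0,0,0,0]],
  ],
)

```text
t: 16.4
eef_pos: [0.4606, 0.2425, 0.0611]
ee_rot: [-1.988, -2.428, 0.009]
wrist_force: [-0.2, 0.6, 0.7]
gripper_width: 0.044
grasp_force: 0.0
```

Emit:
servo_tool(
  steps=[
    [[-1,0,0,0,0,0,0],[-1,0,0,0,0,0,0],[-1,0,0,0,0,0,0],[-1,0,0,0,0,0,0],[-1,0,0,0,0,0,0]],
  ],
  squeeze=20,
)

```text
t: 17.02
eef_pos: [0.4656, 0.244, 0.065]
ee_rot: [1.989, 2.429, 0.006]
wrist_force: [3.9, 0.2, 0.3]
gripper_width: 0.0091
grasp_force: 20.0
```

Emit:
servo_tool(
  steps=[
    [[-1,0,0.0068,-0.0158,0,0,0],[-1,0,0.0041,-0.0155,0,0,0],[-1,0,0.0055,-0.0151,0,0,0],[-1,0,0.0068,-0.0145,0,0,0],[-1,0,0,0,0,0,0]],
  ],
  squeeze=30,
)

```text
t: 17.65
eef_pos: [0.4837, 0.2475, 0.1266]
ee_rot: [-1.988, -2.429, 0.007]
wrist_force: [-9.3, -1.9, 4.7]
gripper_width: 0.009
grasp_force: 30.0
```

Emit:
servo_tool(
  steps=[
    [[-1,0,0.006,-0.0139,0,0,0],[-1,0,0.0085,-0.0131,0,0,0],[-1,0,0.0103,-0.0123,0,0,0],[-1,0,0.0113,-0.0113,0,0,0],[-1,0,0,0,0,0,0]],
  ],
)

```text
t: 18.27
eef_pos: [0.5223, 0.255, 0.1793]
ee_rot: [1.989, 2.43, 0.001]
wrist_force: [-7.1, -3.3, 7.9]
gripper_width: 0.0085
grasp_force: 30.0
```

Emit:
servo_tool(
  steps=[
    [[-1,0,0.0123,-0.0103,0,0,0],[-1,0,0.0131,-0.0092,0,0,0],[-1,0,0.0139,-0.008,0,0,0],[-1,0,0.0145,-0.0068,0,0,0],[-1,0,0,0,0,0,0]],
  ],
)

```text
t: 18.9
eef_pos: [0.5777, 0.2658, 0.2152]
ee_rot: [1.987, 2.426, 0.009]
wrist_force: [-2.9, -2.0, 7.2]
gripper_width: 0.0091
grasp_force: 30.0
```

```bash
cat >> h.py <<'E'
e=np.array([.980,.198]);f=np.array([-.198,.980]);o=np.array([.6445,.2777])
def pan():
  s=manip.state();q=s['eef_pos'];lx=(q[:2]-o)@e;lz=q[2]+.050-.09
  print('eef',np.round(q,4),'tilt est',round(np.degrees(np.arctan2(lz,-lx))-7.5,1),'F',np.round(s['wrist_force'],1))
  for n in('side','scene'):
    p,d,K,X=cam(n);C=cloud(d,K,X)
    P=np.dstack([(C[...,:2]-o)@e,(C[...,:2]-o)@f,C[...,2]])
    yield n,p,d,P
E
python3 -c "
from h import *
L=[]
for n,p,d,P in pan():
  L.append(cv2.resize(p[40:220,170:410] if n=='side' else p[60:240,230:470],(400,300)))
save('s5',np.hstack(L))"
```

```text
eef [0.5777 0.2658 0.2152] tilt est 61.3 F [-2.9 -2.   7.2]
```

View pics/s5.png

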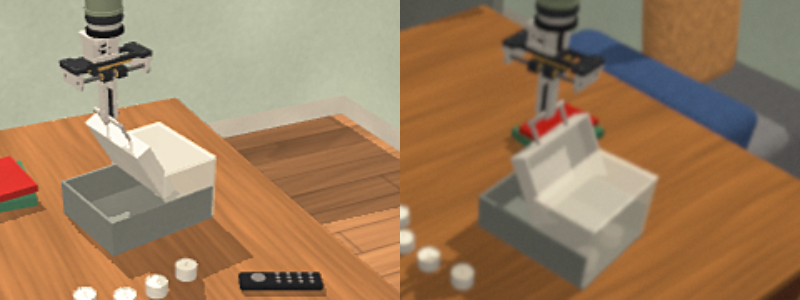

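The pan is tilted to about 61°. I'll hold it there for about 2.5 s.

Emit:
servo_tool(
  steps=[
    [[-1,0,0,0,0,0,0],[-1,0,0,0,0,0,0],[-1,0,0,0,0,0,0],[-1,0,0,0,0,0,0],[-1,0,0,0,0,0,0]],
  ],
)

```text
t: 19.62
eef_pos: [0.5778, 0.2658, 0.2153]
ee_rot: [1.987, 2.425, 0.01]
wrist_force: [-2.2, -1.1, 6.9]
gripper_width: 0.0091
grasp_force: 30.0
```

Emit:
servo_tool(
  steps=[
    [[-1,0,0,0,0,0,0],[-1,0,0,0,0,0,0],[-1,0,0,0,0,0,0],[-1,0,0,0,0,0,0],[-1,0,0,0,0,0,0]],
  ],
)

```text
t: 20.25
eef_pos: [0.5777, 0.2658, 0.2153]
ee_rot: [1.986, 2.426, 0.01]
wrist_force: [-2.3, -1.4, 6.7]
gripper_width: 0.0092
grasp_force: 30.0
```

Emit:
servo_tool(
  steps=[
    [[-1,0,0,0,0,0,0],[-1,0,0,0,0,0,0],[-1,0,0,0,0,0,0],[-1,0,0,0,0,0,0],[-1,0,0,0,0,0,0]],
  ],
)

```text
t: 20.88
eef_pos: [0.5777, 0.2658, 0.2153]
ee_rot: [1.986, 2.426, 0.01]
wrist_force: [-1.8, -2.9, 6.5]
gripper_width: 0.0091
grasp_force: 30.0
```

Emit:
servo_tool(
  steps=[
    [[-1,0,0,0,0,0,0],[-1,0,0,0,0,0,0],[-1,0,0,0,0,0,0],[-1,0,0,0,0,0,0],[-1,0,0,0,0,0,0]],
  ],
)

```text
t: 21.5
eef_pos: [0.5777, 0.2658, 0.2152]
ee_rot: [1.987, 2.425, 0.01]
wrist_force: [-2.0, -1.2, 5.7]
gripper_width: 0.0089
grasp_force: 30.0
```

Emit:
servo_tool(
  steps=[
    [[-1,0,-0.0145,0.0068,0,0,0],[-1,0,-0.0139,0.008,0,0,0],[-1,0,-0.0131,0.0092,0,0,0],[-1,0,-0.0123,0.0103,0,0,0],[-1,0,0,0,0,0,0]],
  ],
)

```text
t: 22.12
eef_pos: [0.5227, 0.2551, 0.1788]
ee_rot: [1.988, 2.429, 0.004]
wrist_force: [-6.1, -1.4, 6.1]
gripper_width: 0.0086
grasp_force: 30.0
```

Emit:
servo_tool(
  steps=[
    [[-1,0,-0.0113,0.0113,0,0,0],[-1,0,-0.0103,0.0123,0,0,0],[-1,0,-0.0092,0.0131,0,0,0],[-1,0,-0.008,0.0139,0,0,0],[-1,0,0,0,0,0,0]],
  ],
)

```text
t: 22.75
eef_pos: [0.4836, 0.2475, 0.1253]
ee_rot: [1.99, 2.431, -0.0]
wrist_force: [-3.5, -0.7, -1.3]
gripper_width: 0.009
grasp_force: 30.0
```

Emit:
servo_tool(
  steps=[
    [[-1,0,-0.0068,0.0145,0,0,0],[-1,0,-0.0055,0.0151,0,0,0],[-1,0,-0.0041,0.0155,0,0,0],[-1,0,-0.0028,0.013,0,0,0],[-1,0,0,0,0,0,0]],
  ],
)

```text
t: 23.38
eef_pos: [0.4658, 0.2441, 0.0663]
ee_rot: [1.99, 2.43, 0.003]
wrist_force: [0.2, 0.8, -3.8]
gripper_width: 0.0088
grasp_force: 30.0
```

Nearly level. I'll press down gently to the stop.

Emit:
servo_tool(
  steps=[
    [[-1,0,-0.001,0.002,0,0,0],[-1,0,0,0.002,0,0,0],[-1,0,0,0.001,0,0,0],[-1,0,0,0,0,0,0]],
  ],
)

```text
t: 23.88
eef_pos: [0.4656, 0.244, 0.0642]
ee_rot: [1.989, 2.429, 0.005]
wrist_force: [-1.9, -0.3, 8.8]
gripper_width: 0.0088
grasp_force: 30.0
```

```bash
python3 -c "
from h import *
for n,p,d,P in pan():
  x,y,z=P[...,0],P[...,1],P[...,2]
  for nm,m in(('bar',(x>-.195)&(x<-.17)&(abs(y)<.04)&(z>.095)&(z<.13)),('cups',(x>-.13)&(x<-.01)&(abs(y)<.09)&(z>.102)&(z<.124)),('floor',(x>-.12)&(x<-.01)&(abs(y)<.085)&(z>.08)&(z<.102))):
    m=m&(d>0);print(n,nm,m.sum(),np.round(np.median(z[m]),4) if m.any() else '')
    if nm=='floor':print(np.polyfit(x[m],z[m],1))
d0=np.load('side0.npz');C=cloud(d0['d'],d0['K'],d0['X']);x=(C[...,:2]-o)@e;y=(C[...,:2]-o)@f;z=C[...,2]
m=(x>-.12)&(x<-.01)&(abs(y)<.085)&(z>.08)&(z<.102);print('init side',np.median(z[m]),np.polyfit(x[m],z[m],1))
"
```

```text
eef [0.4656 0.244  0.0642] tilt est 0.1 F [-1.9 -0.3  8.8]
side bar 57 0.1178
side cups 1 0.1191
side floor 470 0.0928
[-0.00021978  0.09283489]
scene bar 51 0.1191
scene cups 0 
scene floor 588 0.095
[-0.00127238  0.09498051]
init side 0.09279462579983533 [-0.00453993  0.09254307]
```

The pan is level and empty, and I can feel the stop. I'll release, rise, turn back and look at the fresh candles.

Emit:
servo_tool(
  steps=[
    [[-0.06,0,0,0,0,0,0],[-0.06,0,0,0,0,0,0],[-0.06,0,0,0,0,0,0],[-0.06,0,0,-0.04,0,0,0],[-0.06,0,0,-0.06,0,0,0]],
  ],
)

```text
t: 24.6
eef_pos: [0.4613, 0.2426, 0.16]
ee_rot: [-1.988, -2.428, 0.009]
wrist_force: [0.9, 0.4, 0.7]
gripper_width: 0.0441
grasp_force: 0.0
```

Emit:
servo_tool(
  steps=[
    [[0.32,0,0,0,0,0,5.7],[0.32,0,0,0,0,0,5.7],[0.32,-0.054,0.044,0,0,0,0],[0.32,-0.054,0.044,0,0,0,0],[0.32,0,0,0,0,0,0]],
  ],
)

```text
t: 25.22
eef_pos: [0.5447, 0.1432, 0.1612]
ee_rot: [2.227, 2.214, -0.001]
wrist_force: [-0.3, 0.9, -0.3]
gripper_width: 0.0619
grasp_force: 0.0
```

```bash
python3 -c "
from h import *
for n,p,d,P in pan():
  x,y,z=P[...,0],P[...,1],P[...,2];m=(x>-.12)&(x<-.01)&(abs(y)<.085)&(z>.08)&(z<.13)&(d>0);print(n,m.sum(),np.polyfit(x[m],z[m],1))
cups('side');cups('scene')
"
```

```text
eef [0.5447 0.1432 0.1612] tilt est 36.7 F [-0.3  0.9 -0.3]
side 450 [-0.00378334  0.09246931]
scene 590 [0.00041882 0.09514592]
[401. 224.] z 0.042 mean [0.7061 0.3942] circ [0.7076 0.3918] 0.03
[440. 311.] z 0.027 mean [0.6437 0.0225] circ [0.6454 0.0234] 0.026
[412. 327.] z 0.027 mean [ 0.567  -0.0043] circ [ 0.5655 -0.004 ] 0.024
[345. 339.] z 0.027 mean [0.4243 0.0154] circ [0.4253 0.0154] 0.026
[382. 339.] z 0.028 mean [ 0.4941 -0.0173] circ [ 0.4937 -0.0177] 0.023
[467. 384.] z 0.033 mean [ 0.5886 -0.211 ] circ [ 0.5895 -0.2106] 0.024
[447. 424.] z 0.033 mean [ 0.5068 -0.2901] circ [ 0.5076 -0.2899] 0.024
[405. 437.] z 0.033 mean [ 0.4279 -0.2881] circ [ 0.4279 -0.2886] 0.024
[358. 294.] z 0.029 mean [0.4253 0.0162] circ [0.4249 0.0167] 0.021
[362. 317.] z 0.028 mean [ 0.4951 -0.0173] circ [ 0.4944 -0.0152] 0.023
[386. 334.] z 0.028 mean [ 0.568  -0.0028] circ [ 0.5671 -0.0027] 0.022
[234. 351.] z 0.035 mean [ 0.43   -0.2886] circ [ 0.4286 -0.2893] 0.023
[417. 350.] z 0.029 mean [0.6442 0.0235] circ [0.6429 0.0239] 0.023
[250. 375.] z 0.034 mean [ 0.5095 -0.2897] circ [ 0.508  -0.2886] 0.022
[304. 383.] z 0.034 mean [ 0.5899 -0.211 ] circ [ 0.5879 -0.211 ] 0.023
```

Emit:
servo_tool(
  steps=[
    [[0.32,-0.0585,0.05,0,0,0,0],[0.32,-0.0585,0.05,0,0,0,0],[0.32,0,0,0.06,0,0,0],[0.32,0,0,0.06,0,0,0],[0.32,0,0,0,0,0,0]],
  ],
)

```text
t: 26.05
eef_pos: [0.617, 0.0533, 0.0356]
ee_rot: [-2.212, -2.216, 0.015]
wrist_force: [-1.2, -0.4, 0.3]
gripper_width: 0.0621
grasp_force: 0.0
```

```bash
python3 -c "
from h import *
print(manip.state()['eef_pos']);cups('wrist');cups('side')"
```

```text
[0.61695225 0.05327756 0.03555147]
[456. 383.] z 0.027 mean [0.6422 0.0275] circ [0.6442 0.0275] 0.022
[397. 224.] z 0.042 mean [0.699  0.3945] circ [0.6992 0.3977] 0.022
[454. 258.] z 0.043 mean [0.7646 0.193 ] circ [0.7645 0.1928] 0.024
[425. 269.] z 0.044 mean [0.6754 0.1753] circ [0.68   0.1779] 0.034
[440. 311.] z 0.027 mean [0.6445 0.0231] circ [0.6462 0.0218] 0.025
[413. 327.] z 0.027 mean [ 0.5668 -0.0046] circ [ 0.568  -0.0035] 0.025
[345. 338.] z 0.027 mean [0.4244 0.0162] circ [0.426  0.0167] 0.025
[382. 339.] z 0.028 mean [ 0.4946 -0.016 ] circ [ 0.4934 -0.0171] 0.024
[467. 384.] z 0.033 mean [ 0.5882 -0.2112] circ [ 0.5886 -0.2116] 0.024
[447. 424.] z 0.034 mean [ 0.5077 -0.2895] circ [ 0.5084 -0.2909] 0.024
[405. 437.] z 0.034 mean [ 0.4276 -0.2887] circ [ 0.4298 -0.2889] 0.025
```

Emit:
servo_tool(
  steps=[
    [[0.32,-0.027,0.027,0,0,0,0],[0.32,0,0,0.04,0,0,0],[0.32,0,0,0.02,0,0,0],[0.32,0,0,0,0,0,0],[-1,0,0,0,0,0,0]],
  ],
  squeeze=30,
)

```text
t: 26.78
eef_pos: [0.6519, 0.025, -0.0165]
ee_rot: [2.22, 2.221, 0.003]
wrist_force: [-0.2, 0.3, 0.0]
gripper_width: 0.0548
grasp_force: 0.1
```

Emit:
servo_tool(
  steps=[
    [[-1,0,0,0,0,0,0],[-1,0,0,0,0,0,0],[-1,0,0,0,0,0,0],[-1,0,0,0,0,0,0]],
  ],
)

```text
t: 27.28
eef_pos: [0.6517, 0.0247, -0.0168]
ee_rot: [2.221, 2.22, 0.002]
wrist_force: [-1.1, 1.6, 6.7]
gripper_width: 0.0428
grasp_force: 30.0
```

The hold is shallow, with the eef at -.017 instead of -.025. I'll reopen, go lower and regrip.

Emit:
servo_tool(
  steps=[
    [[0.32,0,0,0,0,0,0],[0.32,0,0,0,0,0,0],[0.32,0,0,0.007,0,0,0],[0.32,0,0,0,0,0,0]],
  ],
)

```text
t: 27.78
eef_pos: [0.6495, 0.0246, -0.0268]
ee_rot: [-2.22, -2.22, 0.003]
wrist_force: [-0.5, -0.4, -0.8]
gripper_width: 0.062
grasp_force: 0.0
```

Emit:
servo_tool(
  steps=[
    [[-1,0,0,0,0,0,0],[-1,0,0,0,0,0,0],[-1,0,0,0,0,0,0],[-1,0,0,0,0,0,0],[-1,0,0,0,0,0,0]],
  ],
)

```text
t: 28.4
eef_pos: [0.6508, 0.0245, -0.0253]
ee_rot: [2.222, 2.221, 0.0]
wrist_force: [-0.8, -0.2, -0.6]
gripper_width: 0.0432
grasp_force: 30.0
```

Emit:
servo_tool(
  steps=[
    [[-1,0,0,-0.04,0,0,0],[-1,0,0,-0.05,0,0,0],[-1,-0.052,-0.0105,0,0,0,0],[-1,-0.052,-0.0105,0,0,0,0],[-1,-0.052,-0.0105,0,0,0,0]],
  ],
)

```text
t: 29.02
eef_pos: [0.6189, -0.1327, 0.065]
ee_rot: [2.22, 2.222, 0.0]
wrist_force: [0.6, 0.4, -1.0]
gripper_width: 0.0435
grasp_force: 30.0
```

Emit:
servo_tool(
  steps=[
    [[-1,-0.052,-0.0105,0,0,0,0],[-1,-0.052,-0.0105,0,0,0,0],[-1,-0.052,-0.0105,0,0,0,0],[-1,0,0,0.015,0,0,0],[-1,0,0,0,0,0,0]],
  ],
)

```text
t: 29.65
eef_pos: [0.586, -0.2861, 0.0475]
ee_rot: [-2.219, -2.217, 0.001]
wrist_force: [-0.3, 0.1, -0.8]
gripper_width: 0.043
grasp_force: 30.0
```

```bash
cat >> h.py <<'E'
def held(zb,x0,y0,zlo=None):
    # candle in hand: base zb -> points of its side wall, below the tips
    s=manip.state();print('eef',np.round(s['eef_pos'],4),s['gripper_width'],s['grasp_force'])
    for n in('side','scene'):
        p,d,K,X=cam(n);C=cloud(d,K,X)
        for a,b in((zb-.015,zb-.002),(zb-.002,zb+.011),(zb+.013,zb+.03)):
            m=(d>0)&(abs(C[...,0]-x0)<.04)&(abs(C[...,1]-y0)<.04)&(C[...,2]>a)&(C[...,2]<b);q=C[m]
            if len(q)>5: print(n,round(a,3),round(b,3),len(q),'lo',np.round(q.min(0),4),'hi',np.round(q.max(0),4))
E
python3 -c "
from h import *
z=manip.state()['eef_pos'][2]+.025
held(z,.5875,-.29)"
```

```text
eef [ 0.586  -0.2861  0.0475] 0.04302311233076247 29.999953508377075
side 0.071 0.084 45 lo [ 0.5644 -0.3093  0.0716] hi [ 0.6058 -0.2883  0.0835]
side 0.086 0.103 207 lo [ 0.5527 -0.3099  0.0858] hi [ 0.6216 -0.2644  0.1023]
scene 0.071 0.084 24 lo [ 0.5874 -0.3063  0.0716] hi [ 0.6102 -0.2645  0.0826]
scene 0.086 0.103 67 lo [ 0.5565 -0.3076  0.0856] hi [ 0.6207 -0.2661  0.1024]
```

The held candle's centre is at about (.5865,-.2865) and the pocket is at (.5875,-.2905). I'll shift and lower.

Emit:
servo_tool(
  steps=[
    [[-1,-0.004,0.001,0.03,0,0,0],[-1,0,0,0.02,0,0,0],[-1,0,0,0.01,0,0,0],[-1,0,0,0.004,0,0,0],[-1,0,0,0,0,0,0]],
  ],
)

```text
t: 30.38
eef_pos: [0.5891, -0.2914, -0.014]
ee_rot: [2.221, 2.221, 0.0]
wrist_force: [-0.1, -0.8, -0.0]
gripper_width: 0.0434
grasp_force: 30.0
```

```bash
python3 -c "
from h import *
s=manip.state();print(s['eef_pos'],s['wrist_force'],s['grasp_force'])
cups('side')"
```

```text
[ 0.5890534  -0.29142193 -0.01402322] [-0.1088435  -0.8305842  -0.04750001] 29.999932944774628
[412. 327.] z 0.027 mean [ 0.5659 -0.0041] circ [ 0.5684 -0.0025] 0.025
[345. 338.] z 0.026 mean [0.4243 0.017 ] circ [0.4256 0.0155] 0.025
[382. 339.] z 0.027 mean [ 0.4935 -0.0162] circ [ 0.4958 -0.0158] 0.027
[490. 411.] z 0.039 mean [ 0.5901 -0.295 ] circ [ 0.5881 -0.3027] 0.035
[447. 424.] z 0.033 mean [ 0.5076 -0.2896] circ [ 0.5078 -0.2894] 0.023
[405. 436.] z 0.033 mean [ 0.4281 -0.2885] circ [ 0.4299 -0.2895] 0.024
```

Emit:
servo_tool(
  steps=[
    [[-1,0,0,0.004,0,0,0],[-1,0,0,0.001,0,0,0],[0.2,0,0,0,0,0,0],[0.2,0,0,0,0,0,0],[0.2,0,0,0,0,0,0]],
  ],
)

```text
t: 31.05
eef_pos: [0.5888, -0.2915, -0.0192]
ee_rot: [2.222, 2.221, 0.0]
wrist_force: [0.7, -0.2, -0.5]
gripper_width: 0.0565
grasp_force: 0.0
```

Emit:
servo_tool(
  steps=[
    [[0.2,0,0,-0.03,0,0,0],[0.2,0,0,-0.06,0,0,0],[0.32,0.058,0,0,0,0,0],[0.32,0.058,0,0,0,0,0],[0.32,0,0,0,0,0,0]],
  ],
)

```text
t: 31.68
eef_pos: [0.5883, -0.1714, 0.0707]
ee_rot: [-2.215, -2.226, -0.001]
wrist_force: [0.5, -0.6, -0.7]
gripper_width: 0.062
grasp_force: 0.0
```

```bash
python3 -c "
from h import *
print(manip.state()['eef_pos'])
cups('side');cups('scene')"
```

```text
[ 0.58831912 -0.17135327  0.07074431]
[401. 224.] z 0.043 mean [0.7037 0.3949] circ [0.7052 0.3911] 0.028
[412. 327.] z 0.027 mean [ 0.5666 -0.004 ] circ [ 0.5697 -0.0045] 0.025
[345. 339.] z 0.027 mean [0.4247 0.0154] circ [0.4246 0.0152] 0.024
[383. 339.] z 0.028 mean [ 0.4942 -0.0166] circ [ 0.4966 -0.0182] 0.025
[467. 383.] z 0.033 mean [ 0.5883 -0.2106] circ [ 0.5899 -0.2079] 0.026
[488. 412.] z 0.033 mean [ 0.5889 -0.2923] circ [ 0.5889 -0.2937] 0.024
[447. 424.] z 0.033 mean [ 0.5079 -0.2893] circ [ 0.5084 -0.2899] 0.023
[405. 437.] z 0.033 mean [ 0.4278 -0.2889] circ [ 0.427  -0.2889] 0.024
[358. 293.] z 0.028 mean [0.4248 0.0153] circ [0.4244 0.0164] 0.022
[362. 317.] z 0.029 mean [ 0.4952 -0.0176] circ [ 0.4945 -0.0155] 0.023
[386. 333.] z 0.029 mean [ 0.5682 -0.0028] circ [ 0.5672 -0.004 ] 0.022
[234. 351.] z 0.035 mean [ 0.4295 -0.2886] circ [ 0.428  -0.2881] 0.023
[250. 375.] z 0.035 mean [ 0.509  -0.2899] circ [ 0.5082 -0.2887] 0.022
[304. 383.] z 0.034 mean [ 0.5899 -0.2106] circ [ 0.5891 -0.2107] 0.022
[267. 402.] z 0.035 mean [ 0.5901 -0.2921] circ [ 0.5893 -0.2906] 0.022
```

The first candle is seated in F, with its top at .033 like the others. Next is f2 at (.567,-.004).

Emit:
servo_tool(
  steps=[
    [[0.32,0.056,-0.007,0,0,0,0],[0.32,0.056,-0.007,0,0,0,0],[0.32,0.056,-0.007,0,0,0,0],[0.32,0,0,0.03,0,0,0],[0.32,0,0,0,0,0,0]],
  ],
)

```text
t: 32.4
eef_pos: [0.5656, -0.0079, 0.0384]
ee_rot: [-2.219, -2.218, 0.005]
wrist_force: [-0.2, 0.2, 0.1]
gripper_width: 0.0621
grasp_force: 0.0
```

```bash
python3 -c "
from h import *
print(manip.state()['eef_pos'])
cups('wrist');cups('side')"
```

```text
[ 0.56564841 -0.00789571  0.03843769]
[ 75. 263.] z 0.027 mean [0.4249 0.0201] circ [0.4246 0.0204] 0.023
[404. 307.] z 0.027 mean [0.5674 0.0006] circ [0.5673 0.0008] 0.022
[239. 332.] z 0.027 mean [ 0.4938 -0.0112] circ [ 0.4953 -0.0123] 0.022
[414. 275.] z 0.036 mean [0.65 0.17] circ [0.655  0.1667] 0.028
[412. 327.] z 0.027 mean [ 0.5668 -0.0043] circ [ 0.566  -0.0036] 0.026
[345. 338.] z 0.027 mean [0.4247 0.0167] circ [0.4268 0.016 ] 0.025
[382. 339.] z 0.028 mean [ 0.4937 -0.0172] circ [ 0.4929 -0.0163] 0.024
[467. 384.] z 0.033 mean [ 0.5879 -0.2109] circ [ 0.5885 -0.2105] 0.025
[488. 412.] z 0.033 mean [ 0.5885 -0.2927] circ [ 0.5883 -0.2945] 0.023
[447. 424.] z 0.033 mean [ 0.5076 -0.2894] circ [ 0.5078 -0.2889] 0.023
[405. 436.] z 0.034 mean [ 0.4272 -0.2891] circ [ 0.4268 -0.288 ] 0.024
```

Emit:
servo_tool(
  steps=[
    [[0.32,0.005,0.001,0.03,0,0,0],[0.32,0,0,0.025,0,0,0],[0.32,0,0,0.008,0,0,0],[0.32,0,0,0,0,0,0]],
  ],
)

```text
t: 33.0
eef_pos: [0.5694, -0.0034, -0.0219]
ee_rot: [2.223, 2.219, 0.0]
wrist_force: [1.1, 0.1, 0.3]
gripper_width: 0.062
grasp_force: 0.0
```

Emit:
servo_tool(
  steps=[
    [[-1,0,0,0,0,0,0],[-1,0,0,0,0,0,0],[-1,0,0,0,0,0,0],[-1,0,0,0,0,0,0],[-1,0,0,0,0,0,0]],
  ],
)

```text
t: 33.62
eef_pos: [0.5697, -0.0027, -0.0213]
ee_rot: [2.22, 2.22, 0.001]
wrist_force: [-1.0, -0.9, 5.7]
gripper_width: 0.0433
grasp_force: 30.0
```

Emit:
servo_tool(
  steps=[
    [[-1,0,0,-0.04,0,0,0],[-1,0,0,-0.045,0,0,0],[-1,-0.052,-0.015,0,0,0,0],[-1,-0.052,-0.015,0,0,0,0],[-1,-0.052,-0.015,0,0,0,0]],
  ],
)

```text
t: 34.25
eef_pos: [0.5231, -0.1594, 0.0625]
ee_rot: [2.22, 2.222, 0.0]
wrist_force: [0.5, -0.2, -1.3]
gripper_width: 0.0433
grasp_force: 30.0
```

Emit:
servo_tool(
  steps=[
    [[-1,-0.052,-0.015,0,0,0,0],[-1,0,0,0.015,0,0,0],[-1,0,0,0,0,0,0]],
  ],
)

```text
t: 34.62
eef_pos: [0.5069, -0.2089, 0.0456]
ee_rot: [-2.219, -2.217, 0.001]
wrist_force: [-0.9, -0.2, -0.9]
gripper_width: 0.0433
grasp_force: 30.0
```

```bash
python3 -c "
from h import *
z=manip.state()['eef_pos'][2]+.0213
held(z,.509,-.211)"
```

```text
eef [ 0.5069 -0.2089  0.0456] 0.04325421425062347 29.999975860118866
side 0.065 0.078 45 lo [ 0.4857 -0.2323  0.0651] hi [ 0.5235 -0.2074  0.0778]
side 0.08 0.097 188 lo [ 0.4735 -0.2331  0.0801] hi [ 0.5397 -0.1859  0.0968]
scene 0.065 0.078 33 lo [ 0.4996 -0.2298  0.0674] hi [ 0.531  -0.187   0.0774]
scene 0.08 0.097 70 lo [ 0.4722 -0.2297  0.08  ] hi [ 0.5406 -0.1866  0.0968]
```

Emit:
servo_tool(
  steps=[
    [[-1,-0.001,0.001,0.03,0,0,0],[-1,0,0,0.018,0,0,0],[-1,0,0,0.008,0,0,0],[-1,0,0,0.002,0,0,0],[-1,0,0,0,0,0,0]],
  ],
)

```text
t: 35.35
eef_pos: [0.5103, -0.2116, -0.0098]
ee_rot: [2.221, 2.221, 0.0]
wrist_force: [-1.3, 0.3, -0.9]
gripper_width: 0.043
grasp_force: 30.0
```

Emit:
servo_tool(
  steps=[
    [[-1,0,0,0.004,0,0,0],[-1,0,0,0.001,0,0,0],[0.2,0,0,0,0,0,0],[0.2,0,0,0,0,0,0],[0.2,0,0,0,0,0,0]],
  ],
)

```text
t: 35.98
eef_pos: [0.5098, -0.2115, -0.0153]
ee_rot: [2.222, 2.221, 0.0]
wrist_force: [0.6, -0.6, 0.4]
gripper_width: 0.0563
grasp_force: 0.0
```

Emit:
servo_tool(
  steps=[
    [[0.2,0,0,-0.03,0,0,0],[0.2,0,0,-0.06,0,0,0],[0.32,0.058,-0.003,0,0,0,0],[0.32,0.058,-0.003,0,0,0,0],[0.32,0,0,0,0,0,0]],
  ],
)

```text
t: 36.6
eef_pos: [0.5029, -0.092, 0.0746]
ee_rot: [-2.215, -2.226, -0.0]
wrist_force: [0.1, 0.2, 0.5]
gripper_width: 0.062
grasp_force: 0.0
```

```bash
python3 -c "
from h import *
print(manip.state()['eef_pos'])
cups('side');cups('scene')"
```

```text
[ 0.50285401 -0.09201131  0.07455688]
[457. 257.] z 0.042 mean [0.7692 0.1943] circ [0.7701 0.1959] 0.02
[402. 278.] z 0.038 mean [0.6041 0.1599] circ [0.6098 0.1619] 0.028
[345. 339.] z 0.027 mean [0.4239 0.0156] circ [0.4241 0.0146] 0.024
[383. 339.] z 0.028 mean [ 0.4943 -0.0178] circ [ 0.4961 -0.0187] 0.025
[467. 384.] z 0.033 mean [ 0.5882 -0.2109] circ [ 0.5883 -0.2097] 0.025
[430. 396.] z 0.033 mean [ 0.5098 -0.2125] circ [ 0.5091 -0.2108] 0.023
[488. 412.] z 0.033 mean [ 0.5888 -0.2923] circ [ 0.5905 -0.292 ] 0.025
[447. 424.] z 0.033 mean [ 0.5075 -0.2895] circ [ 0.5094 -0.2886] 0.025
[405. 437.] z 0.033 mean [ 0.4272 -0.2888] circ [ 0.4288 -0.2881] 0.024
[358. 293.] z 0.03 mean [0.4252 0.0164] circ [0.4257 0.0172] 0.022
[362. 317.] z 0.03 mean [ 0.496  -0.0175] circ [ 0.4964 -0.0149] 0.023
[234. 351.] z 0.035 mean [ 0.4295 -0.2889] circ [ 0.4291 -0.2891] 0.022
[285. 359.] z 0.034 mean [ 0.5119 -0.2117] circ [ 0.5107 -0.2126] 0.023
[250. 375.] z 0.035 mean [ 0.5092 -0.2896] circ [ 0.5085 -0.2897] 0.022
[304. 383.] z 0.035 mean [ 0.59   -0.2109] circ [ 0.5889 -0.2104] 0.022
[267. 402.] z 0.034 mean [ 0.5907 -0.2925] circ [ 0.5896 -0.2926] 0.023
```

B is seated too. Next is f1 at (.495,-.017).

Emit:
servo_tool(
  steps=[
    [[0.32,0.038,-0.004,0,0,0,0],[0.32,0.038,-0.004,0,0,0,0],[0.32,0,0,0.035,0,0,0],[0.32,0,0,0,0,0,0]],
  ],
)

```text
t: 37.2
eef_pos: [0.4933, -0.02, 0.0374]
ee_rot: [-2.22, -2.217, 0.006]
wrist_force: [-0.0, 0.5, 0.2]
gripper_width: 0.0617
grasp_force: 0.0
```

```bash
python3 -c "
from h import *
print(manip.state()['eef_pos'])
cups('wrist')"
```

```text
[ 0.49329709 -0.02001191  0.03735741]
[239. 236.] z 0.027 mean [0.4248 0.0198] circ [0.4247 0.0202] 0.022
[403. 310.] z 0.027 mean [ 0.4949 -0.0129] circ [ 0.4951 -0.0123] 0.022
```

Emit:
servo_tool(
  steps=[
    [[0.32,0.003,0.001,0.03,0,0,0],[0.32,0,0,0.025,0,0,0],[0.32,0,0,0.009,0,0,0],[0.32,0,0,0,0,0,0]],
  ],
)

```text
t: 37.75
eef_pos: [0.4973, -0.0172, -0.0239]
ee_rot: [2.223, 2.22, 0.0]
wrist_force: [-0.1, 0.7, 0.7]
gripper_width: 0.062
grasp_force: 0.0
```

Emit:
servo_tool(
  steps=[
    [[-1,0,0,0,0,0,0],[-1,0,0,0,0,0,0],[-1,0,0,0,0,0,0],[-1,0,0,0,0,0,0],[-1,0,0,0,0,0,0]],
  ],
)

```text
t: 38.38
eef_pos: [0.4976, -0.0167, -0.0234]
ee_rot: [2.22, 2.22, 0.001]
wrist_force: [-0.4, -0.2, 6.4]
gripper_width: 0.0434
grasp_force: 30.0
```

Emit:
servo_tool(
  steps=[
    [[-1,0,0,-0.04,0,0,0],[-1,0,0,-0.045,0,0,0],[-1,-0.048,-0.017,0,0,0,0],[-1,-0.048,-0.017,0,0,0,0],[-1,-0.048,-0.017,0,0,0,0]],
  ],
)

```text
t: 39.0
eef_pos: [0.4451, -0.1614, 0.0607]
ee_rot: [2.22, 2.222, 0.0]
wrist_force: [0.3, -0.2, -0.8]
gripper_width: 0.0435
grasp_force: 30.0
```

Emit:
servo_tool(
  steps=[
    [[-1,-0.048,-0.017,0,0,0,0],[-1,0,0,0.015,0,0,0],[-1,0,0,0,0,0,0]],
  ],
)

```text
t: 39.38
eef_pos: [0.4271, -0.2069, 0.0439]
ee_rot: [-2.219, -2.217, 0.0]
wrist_force: [1.2, -0.1, -0.8]
gripper_width: 0.0435
grasp_force: 30.0
```

```bash
python3 -c "
from h import *
z=manip.state()['eef_pos'][2]+.0234
held(z,.429,-.209)"
```

```text
eef [ 0.4271 -0.2069  0.0439] 0.043501361800913324 30.000063478946686
side 0.065 0.078 45 lo [ 0.4069 -0.2281  0.0665] hi [ 0.4457 -0.2104  0.078 ]
side 0.08 0.097 208 lo [ 0.3945 -0.2306  0.0803] hi [ 0.4608 -0.1826  0.097 ]
scene 0.065 0.078 32 lo [ 0.4216 -0.2268  0.0686] hi [ 0.45   -0.1868  0.0782]
scene 0.08 0.097 75 lo [ 0.3982 -0.2267  0.0804] hi [ 0.4616 -0.1832  0.0972]
```

Its centre is at about (.427,-.207), so I'll shift (+.001,-.002) and lower.

Emit:
servo_tool(
  steps=[
    [[-1,-0.002,0.0005,0.03,0,0,0],[-1,0,0,0.018,0,0,0],[-1,0,0,0.008,0,0,0],[-1,0,0,0.002,0,0,0],[-1,0,0,0,0,0,0]],
  ],
)

```text
t: 40.1
eef_pos: [0.4299, -0.2105, -0.0118]
ee_rot: [2.22, 2.221, 0.0]
wrist_force: [0.2, 0.5, 0.2]
gripper_width: 0.0433
grasp_force: 30.0
```

Emit:
servo_tool(
  steps=[
    [[-1,0,0,0.004,0,0,0],[-1,0,0,0.001,0,0,0],[0.2,0,0,0,0,0,0],[0.2,0,0,0,0,0,0],[0.2,0,0,0,0,0,0]],
  ],
)

```text
t: 40.72
eef_pos: [0.4293, -0.2105, -0.0173]
ee_rot: [2.222, 2.221, -0.0]
wrist_force: [0.4, -0.1, 0.5]
gripper_width: 0.0563
grasp_force: 0.0
```

Emit:
servo_tool(
  steps=[
    [[0.2,0,0,-0.03,0,0,0],[0.2,0,0,-0.06,0,0,0],[0.2,0,0,-0.05,0,0,0],[0.32,0.06,0,0,0,0,0],[0.32,0.06,0,0,0,0,0]],
  ],
)

```text
t: 41.35
eef_pos: [0.43, -0.09, 0.1239]
ee_rot: [2.223, 2.216, 0.002]
wrist_force: [-0.2, 1.4, 0.1]
gripper_width: 0.0618
grasp_force: 0.0
```

```bash
python3 -c "
from h import *
cups('side');cups('scene')
for n,p,d,P in pan():
  x,y,z=P[...,0],P[...,1],P[...,2];m=(x>-.12)&(x<-.01)&(abs(y)<.085)&(z>.08)&(z<.13)&(d>0);print(n,m.sum(),np.polyfit(x[m],z[m],1))
  if n=='side': save('s6',cv2.resize(p,(800,600)))
"
```

```text
[401. 223.] z 0.043 mean [0.7062 0.396 ] circ [0.7062 0.3987] 0.028
[345. 339.] z 0.027 mean [0.4243 0.0148] circ [0.4245 0.0153] 0.024
[467. 384.] z 0.034 mean [ 0.588  -0.2107] circ [ 0.5898 -0.2123] 0.024
[430. 396.] z 0.033 mean [ 0.51   -0.2117] circ [ 0.5106 -0.2123] 0.023
[389. 407.] z 0.033 mean [ 0.4298 -0.21  ] circ [ 0.4303 -0.2098] 0.025
[488. 412.] z 0.033 mean [ 0.5884 -0.2926] circ [ 0.5904 -0.2918] 0.024
[447. 424.] z 0.033 mean [ 0.5073 -0.29  ] circ [ 0.5082 -0.2897] 0.024
[405. 436.] z 0.034 mean [ 0.4277 -0.2881] circ [ 0.4248 -0.2872] 0.026
[358. 294.] z 0.029 mean [0.4253 0.0149] circ [0.4227 0.0153] 0.024
[269. 335.] z 0.034 mean [ 0.4321 -0.2099] circ [ 0.4317 -0.2098] 0.021
[234. 351.] z 0.035 mean [ 0.4297 -0.2888] circ [ 0.4293 -0.2861] 0.023
[285. 359.] z 0.035 mean [ 0.5123 -0.2118] circ [ 0.5114 -0.2116] 0.022
[250. 375.] z 0.035 mean [ 0.5094 -0.2902] circ [ 0.5082 -0.2895] 0.022
[304. 383.] z 0.035 mean [ 0.5902 -0.2106] circ [ 0.5906 -0.21  ] 0.022
[267. 402.] z 0.034 mean [ 0.5905 -0.2924] circ [ 0.5901 -0.2916] 0.022
eef [ 0.4283 -0.0857  0.1225] tilt est 8.7 F [-0.1 -0.3 -0.2]
side 52 [0.01804297 0.09366551]
scene 592 [0.00163149 0.0952511 ]
```

View pics/s6.png

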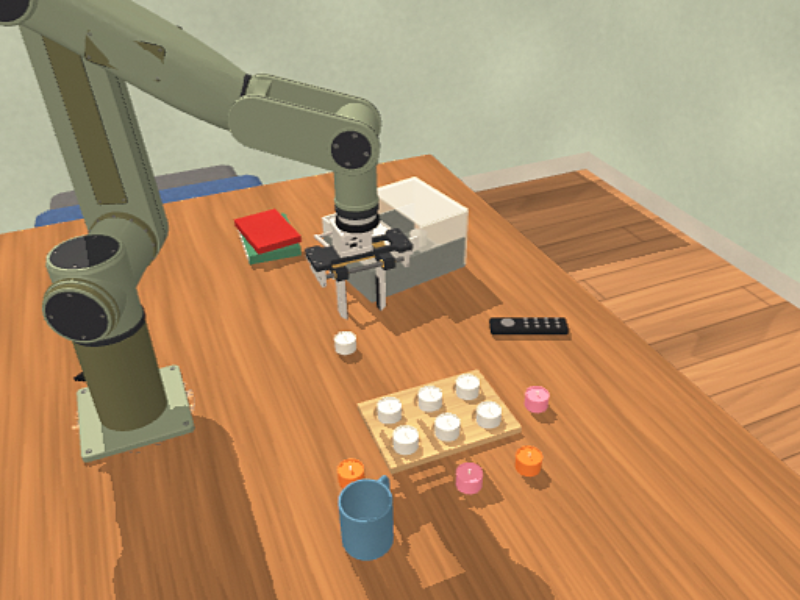

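All six pockets hold white candles, at (388,408), (430,398), (467,386), (405,438), (447,427) and (488,413). One spare stays at (345,342), and the bystanders are untouched. Last, I'll check the cups in the box.

```bash
python3 -c "
from h import *
p=cam('scene')[0];save('s7',cv2.resize(p[130:235,270:395],(700,588),interpolation=2))"
```

```text
(no output)
```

View pics/s7.png

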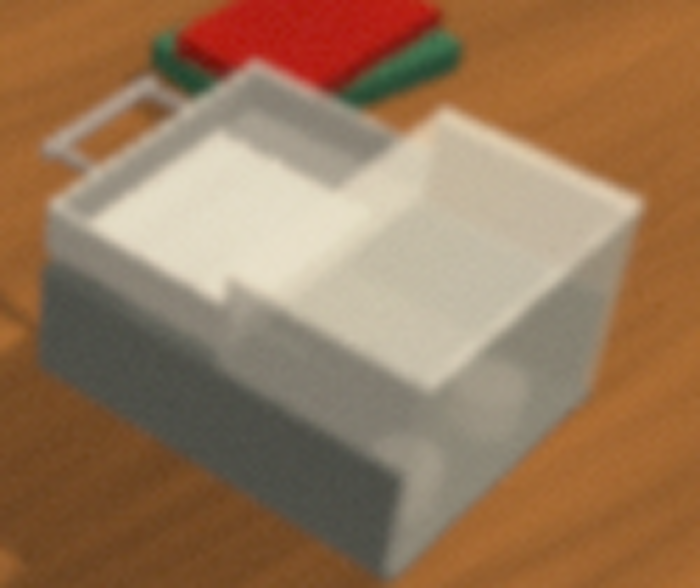

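The pan is empty and level, and both cups show through the clear end of the box at (420,470) and (490,400). I'm handing in.

```bash
python3 -c "
from h import *
print(manip.hand_in())"
```

```text
the job is handed in; nothing more can be done
None
```

The job is done and handed in: both spent cups are in the box, the pan is back down level, the three empty pockets hold fresh candles that sit as low as the good ones, and the good candles, mug, remote and books were left in place.

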